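Pack the bracket kit and snap its cover on

TASK

First clear the spray-can caps out of the kit tray into the grey bin. Then fit the four aluminium brackets into the tray, tabs up, in the one arrangement in which all lie flat on its floor round the fixed block, and after that put the cover on the tray and press it down until it snaps home and sits level on the ledge all round. Leave the spray can, the jar and the brush as they are.

Things in the scene. Friction and masses are not known exactly. Their poses are not given: they have to be found in the camera images.
- tray: Fixed dark green tray, 152 (x) x 178 (y) x 16 mm. On its 4 mm base a rim 12 mm high, 4 mm thick encloses a floor 121 x 151 mm; the plate stands out 10 mm round it as a ledge. A block 27 x 27 mm, as high as the rim, is fixed at x 45, y -30. A sprung catch bar lies outside each long rim side. Origin: centre of the underside, on the bench; z up.
- tee_small: Loose aluminium bracket, small T, 0.09 kg: bar x -13.5..13.5, y -43.5..43.5 mm with an upright grip tab in its middle; from there a stem 27 mm wide to x +43.5. Tab 10 mm thick (x), 22 mm long (y), 10 to 40 mm above the underside. Plate 10 mm thick. Origin: underside, below the tab's centre; z up.
- tee_large: Loose aluminium bracket, large T, 0.11 kg: bar x -43.5..43.5, y -13.5..13.5 mm with an upright grip tab in its middle; from there a stem 27 mm wide to y +73.5. Tab 10 mm thick (x), 22 mm long (y), 10 to 40 mm above the underside. Plate 10 mm thick. Origin: underside, below the tab's centre; z up.
- offset_cross: Loose aluminium bracket, 0.11 kg, lopsided cross: bar x -43.5..43.5, y -13.5..13.5 mm, upright grip tab in its middle; an arm 27 mm wide from the middle to y -43.5, another from its -x end (x -43.5..-16.5) to y +43.5. Tab 10 mm thick (x), 22 mm long (y), 10 to 40 mm above the underside. Plate 10 mm thick. Origin: underside, below the tab's centre; z up.
- corner: Loose aluminium corner bracket, L, 0.11 kg: leg x -13.5..13.5, y -43.5..43.5 mm with an upright grip tab in its middle; second leg at its +y end (y 16.5..43.5) running to x -73.5. Tab 10 mm thick (x), 22 mm long (y), 10 to 40 mm above the underside. Plate 10 mm thick. Origin: underside, below the tab's centre; z up.
- seat_tee_small (a point): Point on the tray floor, 4 mm above the tray's underside, where the origin of tee_small lies when it is home. Axes as the tray's: at home the bracket's x and y point the same way as the tray's x and y. Clearance 1.5 to 2 mm on each side.
- seat_tee_large (a point): Point on the tray floor, 4 mm above the tray's underside, where the origin of tee_large lies when it is home. Axes as the tray's: at home the bracket's x and y point the same way as the tray's x and y. Clearance 1.5 to 2 mm on each side.
- seat_offset_cross (a point): Point on the tray floor, 4 mm above the tray's underside, where the origin of offset_cross lies when it is home. Axes as the tray's: at home the bracket's x and y point the same way as the tray's x and y. Clearance 1.5 to 2 mm on each side.
- seat_corner (a point): Point on the tray floor, 4 mm above the tray's underside, where the origin of corner lies when it is home. Axes as the tray's: at home the bracket's x and y point the same way as the tray's x and y. Clearance 1.5 to 2 mm on each side.
- lid: Loose dark green cover, open below, 144 (x) x 170 (y) x 49 mm high, 0.26 to 0.48 kg, standing on the bench. On its top a steel bar handle along y: 80 mm long, 12 mm thick, 69 to 81 mm above the lower edge; 20 mm free below it. Inside height 46 mm. Its walls go over the outside of the tray rim (play 2.5 mm in y, 1 mm in x), either way round. Origin: centre of its lower edge; z up.
- lid_seat (a point): On the tray's axis, 4 mm above its underside: where the lid's origin lies when fully down on the ledge, its x along the tray's x or reversed. Merely put on, it rests on two sprung catches up to 10 mm too high, often one long side up. Pressed down with 10 to 20 N while held level by the handle, or on its top above a raised side, it snaps home and stays.
- bin: Fixed grey open plastic bin 130 x 130 x 60 mm, wall 4 mm. Origin: centre of the underside, on the bench.
- cap0: Loose grey spray-can cap with a white top, a solid cylinder 36 mm in diameter, 40 mm high, 20 g, standing on the tray floor at the start; two or three such caps are there. Origin: centre of its underside; z along its axis.
- cap0_center (a point): Middle of that cap, 20 mm above its underside; z along its axis.
- cap1: Loose grey spray-can cap with a white top, a solid cylinder 36 mm in diameter, 40 mm high, 20 g, standing on the tray floor at the start; two or three such caps are there. Origin: centre of its underside; z along its axis.
- cap1_center (a point): Middle of that cap, 20 mm above its underside; z along its axis.
- cap2: Loose grey spray-can cap with a white top, a solid cylinder 36 mm in diameter, 40 mm high, 20 g, standing on the tray floor at the start; two or three such caps are there. Origin: centre of its underside; z along its axis.
- cap2_center (a point): Middle of that cap, 20 mm above its underside; z along its axis.
- spray_can: Bystander: spray can, 66 mm in diameter, 190 mm high, left of the work. Origin: underside.
- jar: Bystander: jar, 70 mm in diameter, 90 mm high, right of the work. Origin: underside.
- brush: Bystander: paint brush lying beyond the work. Origin: near its middle.

How it is judged:
On the way, in this order (a step that is already met when the one before it is completed fails the run):
1. all the caps lie in the bin (horizontal distance between each of cap0_center, cap1_center, cap2_center and bin below 0.072 m and height (world z) of each of cap0_center, cap1_center, cap2_center below 0.075 m), for 0.2 s.
2. all four brackets lie home in the tray (horizontal distance between tee_small and seat_tee_small below 0.005 m and z of tee_small in the frame of seat_tee_small between -0.003 and 0.003 m and angle between each of tee_small, tee_large, offset_cross, corner's own z axis and vertical below 0.06 rad and angle between the x axis of each of tee_small, tee_large, offset_cross, corner and the x axis of tray, either way round below 0.08 rad and horizontal distance between tee_large and seat_tee_large below 0.005 m and z of tee_large in the frame of seat_tee_large between -0.003 and 0.003 m and horizontal distance between offset_cross and seat_offset_cross below 0.005 m and z of offset_cross in the frame of seat_offset_cross between -0.003 and 0.003 m and horizontal distance between corner and seat_corner below 0.005 m and z of corner in the frame of seat_corner between -0.003 and 0.003 m), for 0.2 s.
3. the cover is pressed fully down, level (z of lid in the frame of lid_seat below 0.003 m and angle between lid's own z axis and vertical below 0.03 rad and horizontal distance between lid and lid_seat below 0.006 m and angle between the x axis of lid and the x axis of tray, either way round below 0.06 rad), for 0.2 s.
At the end, for the whole second after the job is handed in: Every cap present lies in the bin; each bracket is within 5 mm and 0.08 rad of its place in the tray, flat on the floor (3 mm, 0.06 rad); the cover is within 3 mm of fully down, level to 0.03 rad, centred to 6 mm and aligned to 0.06 rad; all at rest (all of step 1 and all of step 2 and all of step 3 and linear speed of each of tee_small, tee_large, offset_cross, corner, lid, cap0, cap1, cap2 below 0.02 m/s); the robot touches nothing.
It fails at once if the spray can is moved more than 3 cm (distance of spray_can from where it was at the start of the episode above 0.03 m).
It fails at once if the jar is moved more than 3 cm (distance of jar from where it was at the start of the episode above 0.03 m).
It fails at once if the brush is moved more than 3 cm (distance of brush from where it was at the start of the episode above 0.03 m).
Of cap0, cap1, cap2 only 2 to 3 are there at a start; the rules pass over those that are not, and their reading is None.
At some moment in a run one of tee_small, tee_large, offset_cross, corner, lid may be knocked a few centimetres aside while the robot is not near it.
Once in a run the grip may slacken for a moment while it holds something.
It also fails if it takes over 208 s, if anything falls off the work surface, if the arm or the gripper's body presses on something with over 40 N, if the wrist force passes 120 N, or if a joint passes its speed limit or range.

ROBOT

A 6-joint arm with a two-finger parallel gripper is mounted at the origin on the work surface. World frame = base frame: x ahead of the robot, y to its left, z up, the work surface at z = 0. Lengths are in m, angles in rad, forces in N, time in s.
With the tool pointing down it reaches from about 0.25 to 0.725 m from the base axis. Payload 4 kg.
Tool frame: the origin (TCP) lies on the centre line of the jaws, within the pads' length; the fingertips stand 22 mm ahead of it and the grasp point (between the pads) lies 3 mm ahead of it; z points along the fingers, y is the line along which they close (so a half turn about z gives the same grasp; the last joint's range is limited). The gripper opens to 85 mm and grips with 20 to 120 N. Pads are 22 mm wide; open, the fingers measure 114 mm over their backs; the gripper's body (76 mm by 85 mm) begins 54 mm behind the grasp point. The pads swing forward as they close: fully open they stand 13 mm farther back than shut.
Start: joints at [-1.149, 0.241, 0.005, 1.335, 0, 1.571], TCP at [0.205, -0.456, 0.23] pointing down, gripper open.
Joint ranges: [-2.72, 2.72], [-1.05, 1.87], [-1.09, 1.28], [-1.99, 2.15], [-1.42, 1.44], [-3.14, 3.14]. Speed limits (rad/s): [2.79, 2.79, 3.14, 3.14, 3.14, 3.14].

INTERFACE

Orientations are given as a unit quaternion [x, y, z, w].
In Python, from workcell import bot gives the robot as it stands.
- The arm moves only by the shell command python3 -m inch 'ROWS'. ROWS is JSON, one flat list of numbers, 7 for each row, row after row: the shift along the world's x, y, z in mm, then the turn, a rotation vector about the world's x, y, z in rad, then the opening in per cent of the stroke, from 0 (shut) to 100 (fully open). A call has 1 to 8 rows; each row is the pose to reach, as a shift and turn from the pose commanded when the call began; what a row does not reach only later rows make up. A row lasts 1/12 s, in which the tool goes at most 41.7 mm and 7.16 degrees, less where a joint would pass 70% of its speed; a pose out of reach is approached as far as the arm can. A call with a gripper value outside its range is refused whole. The fingers move at their own pace and stop on an object; the grip force is fixed at half the most. Time passes only in rows, so rows that repeat a pose let the fingers close. It gives the time, the measured TCP pose, the force, the opening and the grip force at its end, in the units of the state.
- bot.get_obs(): the state, without advancing time (a new reading comes with each control period).
- bot.camera(name): name is "scene" or "top"; returns the picture (420x560x3 uint8, blue, green, red); there is no depth.
- bot.camera_info(name): a dict with "intrinsics" (3x3 intrinsics, pixels), "distortion" ([k1, k2, p1, p2, k3] as OpenCV has them; the pictures are not rectified), "camera_from_world" (4x4, takes a point from world to camera coordinates). Camera axes: x right, y down, z forward; pixel columns grow to the right and rows downward; lengths in m; the calibration is good to about 2 mm. A picture is of the moment at which its call begins. camera_info takes no time and is no camera call.
- bot.job_done(): hands the job in; it is judged then, once.
Trained networks look in the newest picture that a camera, given by its name, has taken for a name from the list of things; names that differ only in an ending like _2 or _b are one class to them, and where a whole thing is asked for, a point or a joint stands for the part that bears it (a point fixed in the world has none). Each returns a list of dicts, best first, with "confidence" (0 to 1); they miss things now and then, are a little off and sometimes report something else, mostly with a low value. They report only what shows in the picture. A call takes as long as a camera call.
- bot.silhouettes(camera, target): "mask" (420x560 bool, what is visible of it) and "uv" ([column, row] in pixels, amid what is visible of it).
- bot.spot_point(camera, target): "uv" ([column, row] in pixels: a listed point, or the origin of a listed thing).
The state is a dict: "clock": time; "joint_pos": joint angles; "joint_vel": joint speeds; "tau": joint torques, N m; "eef_pos": TCP position; "tool_rot": TCP orientation; "ft_force": force on the tool from outside, world axes, zero at the start; "ft_torque": the same for the moment, N m; "grip_width": finger opening in m; "grasp_force": force on a finger pad.
Only numpy, scipy, OpenCV 4.12 (cv2) and the standard library are available. Lean on these libraries where they do the work, as an engineer would, in place of code of your own. Each camera call takes 0.05 s, during which the arm holds its last target. There are 200 camera calls.

## Working session

There is one attempt and no reset: what is moved stays moved. The work goes in short steps, Python scripts to look and compute and a shell command to move; the robot and the scene stay as the last step left them, time stands still between calls to the robot, and variables do not carry over. Pictures are saved under pics/ and viewed, at most 14 in all, crops included, and the job is handed in when it is done.

```bash
ls; mkdir -p pics; cat > h.py <<'E'
import numpy as np, cv2
from workcell import bot
def info(c):
    i=bot.camera_info(c); return np.array(i["intrinsics"],float),np.array(i["distortion"],float),np.array(i["camera_from_world"],float)
def ray(c,uv):
    K,D,T=info(c); p=cv2.undistortPoints(np.array([[uv]],float),K,D)[0,0]
    R=T[:3,:3]; return -R.T@T[:3,3], R.T@np.array([p[0],p[1],1])
def at(c,uv,z):
    o,d=ray(c,uv); return (o+d*(z-o[2])/d[2])
def proj(c,P):
    K,D,T=info(c); P=np.atleast_2d(np.array(P,float))
    return cv2.projectPoints(P,cv2.Rodrigues(T[:3,:3])[0],T[:3,3],K,D)[0][:,0]
E
python3 - <<'E'
from h import *
for c in("scene","top"):
    im=bot.camera(c); cv2.imwrite(f"pics/{c}0.png",im)
    K,D,T=info(c); print(c,(-T[:3,:3].T@T[:3,3]).round(3),K[0,0],T[:3,:3].round(2).tolist())
    for n in ["tray","tee_small","tee_large","offset_cross","corner","lid","bin","cap0","jar","spray_can","brush"]:
        for r in bot.spot_point(c,n)[:4]:
            print(n,round(r["confidence"],2),np.round(r["uv"],1),at(c,r["uv"],0.004 if n[:3]=="cap" else 0).round(3)[:2])
E
```

```text
pics
scene [ 1.499 -0.61   0.845] 486.0440279050682 [[0.54, 0.84, 0.01], [0.5, -0.32, -0.8], [-0.67, 0.44, -0.6]]
tray 0.58 [256.8 212.9] [ 0.523 -0.058]
tee_small 0.76 [368.8 190.8] [0.609 0.292]
tee_small 0.44 [264.7 253.6] [ 0.685 -0.129]
tee_large 0.59 [258.8 253.3] [ 0.676 -0.142]
offset_cross 0.82 [187.3 264.9] [ 0.618 -0.316]
corner 0.71 [341.6 218.2] [0.673 0.134]
corner 0.69 [276.  213.6] [ 0.555 -0.013]
lid 0.89 [156.5 227.8] [ 0.435 -0.327]
bin 0.68 [347.5 159.8] [0.429 0.354]
bin 0.17 [251.  217.6] [ 0.533 -0.083]
cap0 0.74 [261.4 210.4] [ 0.524 -0.043]
cap0 0.68 [269.2 205.4] [ 0.515 -0.011]
cap0 0.51 [261.9 204.7] [ 0.501 -0.027]
jar 0.57 [114.7 290.6] [ 0.608 -0.498]
jar 0.26 [343.7 218. ] [0.676 0.14 ]
spray_can 0.92 [422.  173.1] [0.623 0.506]
top [ 0.354 -0.018  1.61 ] 468.46089307932704 [[0.02, -1.0, -0.0], [-0.99, -0.01, -0.15], [0.15, 0.01, -0.99]]
tray 0.57 [297.1 245.1] [ 0.513 -0.051]
tee_small 0.51 [195.8 215.9] [0.61  0.303]
tee_small 0.16 [285.8 233.6] [ 0.553 -0.011]
tee_large 0.53 [312.6 199.5] [ 0.674 -0.103]
tee_large 0.53 [135.5 212.1] [0.62  0.513]
offset_cross 0.6 [371.1 221.4] [ 0.6   -0.307]
corner 0.48 [294.8 244.4] [ 0.516 -0.043]
lid 0.73 [372.9 270. ] [ 0.432 -0.311]
lid 0.57 [304.8 252.8] [ 0.487 -0.078]
lid 0.29 [277.6 246.8] [0.506 0.016]
bin 0.71 [179.2 268.9] [0.426 0.352]
cap0 0.61 [295.6 246.2] [ 0.509 -0.046]
cap0 0.5 [280.1 243.5] [0.518 0.008]
jar 0.79 [427.5 220.6] [ 0.605 -0.502]
jar 0.48 [135.3 215.7] [0.608 0.513]
spray_can 0.72 [135.7 212.1] [0.62  0.513]
spray_can 0.72 [297.7 239.3] [ 0.533 -0.053]
spray_can 0.58 [315.2 197. ] [ 0.683 -0.112]
brush 0.84 [292.2 163.3] [ 0.804 -0.03 ]
```

```bash
python3 - <<'E'
from h import *
im=cv2.imread("pics/top0.png"); cv2.imwrite("pics/top0c.png",cv2.resize(im[150:330,170:430],None,fx=3,fy=3,interpolation=cv2.INTER_CUBIC))
im=cv2.imread("pics/scene0.png"); cv2.imwrite("pics/scene0c.png",cv2.resize(im[130:320,110:410],None,fx=2.6,fy=2.6,interpolation=cv2.INTER_CUBIC))
E
```

```text
(no output)
```

View pics/top0c.png

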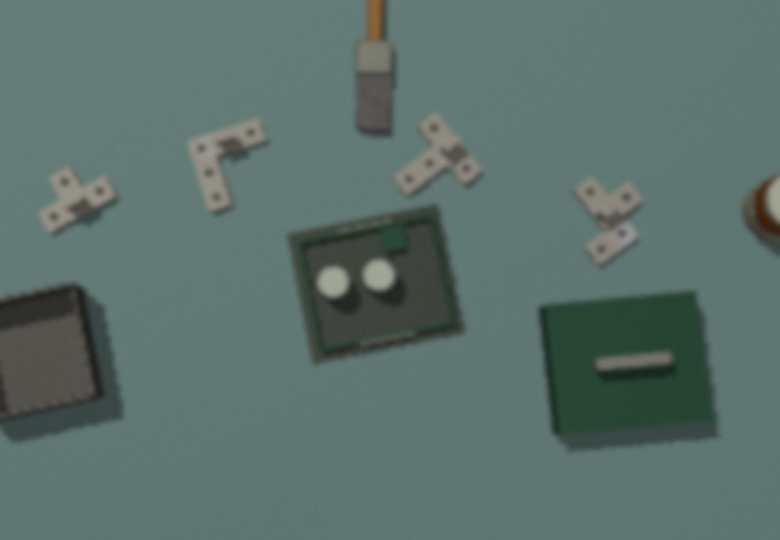

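View pics/scene0c.png

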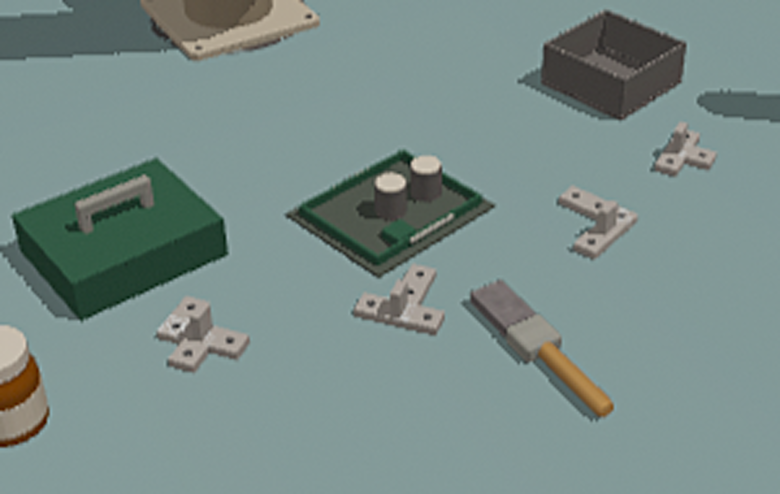

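The pictures show two caps in the tray (top crop, about 333,282 and 379,275), the block at 394,237, four brackets, and the lid at 630,360. Next I'll fit the known shapes to the network masks in both views.

```bash
cat >> h.py <<'E'
from scipy.optimize import minimize
def B(x0,x1,y0,y1,z0,z1): return np.array([[x,y,z] for x in(x0,x1) for y in(y0,y1) for z in(z0,z1)])/1000.
def cyl(r,h): return np.array([[r*np.cos(a),r*np.sin(a),z] for a in np.linspace(0,6.283,25)[:-1] for z in(0,h)])/1000.
tab=B(-5,5,-11,11,10,40)
M={"tee_small":[B(-13.5,13.5,-43.5,43.5,0,10),B(0,43.5,-13.5,13.5,0,10),tab],
"tee_large":[B(-43.5,43.5,-13.5,13.5,0,10),B(-13.5,13.5,0,73.5,0,10),tab],
"offset_cross":[B(-43.5,43.5,-13.5,13.5,0,10),B(-13.5,13.5,-43.5,0,0,10),B(-43.5,-16.5,0,43.5,0,10),tab],
"corner":[B(-13.5,13.5,-43.5,43.5,0,10),B(-73.5,0,16.5,43.5,0,10),tab],
"tray":[B(-76,76,-89,89,0,4),B(-64.5,64.5,-79.5,79.5,0,16)],
"lid":[B(-72,72,-85,85,0,49),B(-6,6,-40,40,69,81),B(-6,6,-40,-34,49,80),B(-6,6,34,40,49,80)],
"bin":[B(-65,65,-65,65,0,60)],"cap0":[cyl(18,40)],"jar":[cyl(35,90)]}
SEAT={"tee_large":(15,-60),"corner":(45,30),"tee_small":(-45,-30),"offset_cross":(-15,30)}
S=4
def rend(c,n,p,z,box):
    x0,y0,x1,y1=box; im=np.zeros(((y1-y0)*S,(x1-x0)*S),np.uint8); ca,sa=np.cos(p[2]),np.sin(p[2])
    R=np.array([[ca,-sa,0],[sa,ca,0],[0,0,1]])
    for b in M[n]:
        q=proj(c,b@R.T+[p[0],p[1],z])
        q=((q-[x0,y0]+0.5)*S-0.5)*16
        cv2.fillConvexPoly(im,cv2.convexHull(np.round(q).astype(np.int32)),255,shift=4)
    return cv2.GaussianBlur(cv2.resize(im,(x1-x0,y1-y0),interpolation=cv2.INTER_AREA)/255.,(0,0),1.0)
def fit(n,obs,z=0,guess=None,yaws=None,ign=None):
    """obs: list of (camera, mask)"""
    O=[]
    for c,m in obs:
        ys,xs=np.where(m); bx=(max(xs.min()-15,0),max(ys.min()-15,0),min(xs.max()+16,560),min(ys.max()+16,420))
        sl=(slice(bx[1],bx[3]),slice(bx[0],bx[2]))
        w=1 if ign is None or ign.get(c) is None else 1-ign[c][sl].astype(float)
        O.append((c,bx,cv2.GaussianBlur(m[sl].astype(float),(0,0),1.0),w))
    def f(p):
        q=[p[0]/1000,p[1]/1000,p[2]/40]
        return sum((w*(rend(c,n,q,z,bx)-t)**2).sum()/t.sum() for c,bx,t,w in O)/len(O)
    best=None
    for y in (np.arange(0,6.28,0.524) if yaws is None else yaws):
        r=minimize(f,[guess[0]*1000,guess[1]*1000,y*40],method="Nelder-Mead",options=dict(initial_simplex=np.array([[0,0,0],[12,0,0],[0,12,0],[0,0,12]])+[guess[0]*1000,guess[1]*1000,y*40],xatol=.05,fatol=1e-5,maxfev=150))
        if best is None or r.fun<best.fun: best=r
    p=best.x; return np.array([p[0]/1000,p[1]/1000,(p[2]/40+np.pi)%(2*np.pi)-np.pi]),best.fun
def masks(c,n,near=None,z=0.0,r=0.07,k=1):
    L=bot.silhouettes(c,n)
    out=[]
    for d in L:
        if near is None or np.linalg.norm(at(c,d["uv"],z)[:2]-near)<r: out.append(d)
    return out
E
cat > m1.py <<'E'
from h import *
import pickle
G={"tray":(.51,-.048),"tee_small":(.605,.297),"tee_large":(.672,-.11),"offset_cross":(.608,-.31),"corner":(.67,.125),"lid":(.433,-.318),"bin":(.427,.353)}
for c in("scene","top"): bot.camera(c)
D={}
for n,g in G.items():
    for c in("scene","top"):
        L=masks(c,n,np.array(g),0.01)
        D[n,c]=L[0]["mask"] if L else None
        print(n,c,[(round(d["confidence"],2),int(d["mask"].sum())) for d in L])
caps={c:[d for d in bot.silhouettes(c,"cap0") if d["confidence"]>.3] for c in("scene","top")}
for c in caps: print(c,[(round(d["confidence"],2),int(d["mask"].sum()),at(c,d["uv"],.03).round(3)[:2]) for d in caps[c]])
ign={c:cv2.dilate(np.any([d["mask"] for d in caps[c]],0).astype(np.uint8),np.ones((3,3))) for c in caps}
pickle.dump((D,caps),open("D.pkl","wb"))
for n,g in G.items():
    ob=[(c,D[n,c]) for c in("scene","top") if D[n,c] is not None]
    ya={"tray":[-.2,.2],"lid":[-.1,.15],"bin":[.2]}.get(n)
    for o in (ob,[x for x in ob if x[0]=="top"],[x for x in ob if x[0]=="scene"]):
        if o: 
            p,e=fit(n,o,0,g,ya,ign if n=="tray" else None); print(n,[x[0] for x in o],p.round(4),round(e,4)); ya=[p[2]]; g=p[:2]
E
python3 m1.py
```

```text
tray scene [(0.97, 1646)]
tray top [(0.94, 2026)]
tee_small scene [(0.77, 265)]
tee_small top [(0.64, 288)]
tee_large scene [(0.88, 554)]
tee_large top [(0.91, 343)]
offset_cross scene [(0.85, 594)]
offset_cross top [(0.78, 313)]
corner scene [(0.72, 377)]
corner top [(0.84, 337)]
lid scene []
lid top [(0.69, 2283)]
bin scene [(0.8, 1537)]
bin top [(0.72, 1752)]
scene [(0.76, 184, array([ 0.527, -0.046])), (0.76, 187, array([0.522, 0.001]))]
top [(0.67, 91, array([0.512, 0.01 ])), (0.55, 95, array([ 0.513, -0.046]))]
tray ['scene', 'top'] [ 0.5172 -0.0425  0.2175] 0.0069
tray ['top'] [ 0.517  -0.0418  0.2215] 0.0047
tray ['scene'] [ 0.5177 -0.0438  0.2198] 0.0079Traceback (most recent call last):
  File "m1.py", line 20, in <module>
    p,e=fit(n,o,0,g,ya,ign if n=="tray" else None); print(n,[x[0] for x in o],p.round(4),round(e,4)); ya=[p[2]]; g=p[:2]
        ~~~^^^^^^^^^^^^^^^^^^^^^^^^^^^^^^^^^^^^^^^
  File "h.py", line 47, in fit
    r=minimize(f,[guess[0]*1000,guess[1]*1000,y*40],method="Nelder-Mead",options=dict(initial_simplex=np.array([[0,0,0],[12,0,0],[0,12,0],[0,0,12]])+[gues
[... 287 characters left out ...]
turn sum((w*(rend(c,n,q,z,bx)-t)**2).sum()/t.sum() for c,bx,t,w in O)/len(O)
           ~~~^^^^^^^^^^^^^^^^^^^^^^^^^^^^^^^^^^^^^^^^^^^^^^^^^^^^^^^^^^^^^
  File "h.py", line 44, in <genexpr>
    return sum((w*(rend(c,n,q,z,bx)-t)**2).sum()/t.sum() for c,bx,t,w in O)/len(O)
                   ~~~~^^^^^^^^^^^^
  File "h.py", line 30, in rend
    q=proj(c,b@R.T+[p[0],p[1],z])
  File "h.py", line 11, in proj
    K,D,T=info(c); P=np.atleast_2d(np.array(P,float))
          ~~~~^^^
  File "h.py", line 4, in info
    i=bot.camera_info(c); return np.array(i["intrinsics"],float),np.array(i["distortion"],float),np.array(i["camera_from_world"],float)
ValueError: time passes only in moves, steps and waits
```

```bash
sed -i 's/^def info(c):/import functools\n@functools.cache\ndef info(c):/' h.py
cat > m2.py <<'E'
from h import *
import pickle
G={"tee_small":(.605,.297),"tee_large":(.672,-.11),"offset_cross":(.608,-.31),"corner":(.67,.125),"lid":(.433,-.318),"bin":(.427,.353)}
D,caps=pickle.load(open("D.pkl","rb"))
for d in bot.silhouettes("scene","lid")[:1]: D["lid","scene"]=d["mask"]; print(d["confidence"],d["mask"].sum())
for n,g in G.items():
    ob=[(c,D[n,c]) for c in("scene","top") if D[n,c] is not None]
    ya={"tray":[-.2,.2],"lid":[-.1,.15],"bin":[.2]}.get(n)
    for o in (ob,[x for x in ob if x[0]=="top"],[x for x in ob if x[0]=="scene"]):
        if o: 
            p,e=fit(n,o,0,g,ya); print(n,[x[0] for x in o],p.round(4),round(e,4)); ya=[p[2]]; g=p[:2]
for g in((.515,.005),(.515,-.046)):
    o=[(c,d["mask"]) for c in caps for d in caps[c] if np.linalg.norm(at(c,d["uv"],.03)[:2]-g)<.025]
    for oo in (o,o[:1],o[1:]): p,e=fit("cap0",oo,.004,g,[0]); print("cap",len(oo),p.round(4),round(e,4))
print({k:v for k,v in bot.get_obs().items() if k in("clock","eef_pos","tool_rot","joint_pos")})
E
python3 m2.py
```

```text
tee_small ['scene', 'top'] [0.6033 0.3007 0.5752] 0.0199
tee_small ['top'] [0.6033 0.3007 0.5752] 0.0222
tee_small ['scene'] [0.6037 0.3008 0.5438] 0.0161
tee_large ['scene', 'top'] [ 0.6757 -0.1276  0.6623] 0.0183
tee_large ['top'] [ 0.6761 -0.1254  0.6845] 0.0131
tee_large ['scene'] [ 0.6763 -0.1291  0.6644] 0.0094
offset_cross ['scene', 'top'] [ 0.6026 -0.3064  0.6399] 0.019
offset_cross ['top'] [ 0.6026 -0.3055  0.6322] 0.0246
offset_cross ['scene'] [ 0.6029 -0.3075  0.6542] 0.0065
corner ['scene', 'top'] [0.6807 0.1322 0.3006] 0.0289
corner ['top'] [0.6799 0.1336 0.3139] 0.0091
corner ['scene'] [0.6811 0.1307 0.3019] 0.0391
lid ['top'] [ 0.4288 -0.3209  0.1021] 0.0066
lid ['top'] [ 0.4288 -0.3209  0.1021] 0.0066
bin ['scene', 'top'] [0.4301 0.3415 0.2476] 0.0097
bin ['top'] [0.4298 0.3418 0.238 ] 0.0017
bin ['scene'] [0.4309 0.3403 0.2349] 0.0162
cap 2 [0.514  0.0051 0.2221] 0.0221
cap 1 [0.5148 0.0041 0.1738] 0.0214
cap 1 [0.5138 0.0062 0.1215] 0.0128
cap 2 [ 0.5216 -0.0459  0.2239] 0.0329
cap 1 [ 0.5231 -0.0476  0.1835] 0.0462
cap 1 [ 0.5215 -0.0447  0.1119] 0.0079
{'clock': 2.15, 'joint_pos': array([-1.14899643e+00,  2.40596197e-01,  4.98796117e-03,  1.33519327e+00,
       -2.87412486e-06,  1.57076633e+00]), 'eef_pos': array([ 0.20469933, -0.45617379,  0.22950376]), 'tool_rot': array([ 9.77839775e-01,  2.09354660e-01, -1.94674900e-06, -2.22886741e-06])}
```

```bash
cat > go.py <<'E'
# work out shift/turn from now to target: x y z(mm) psi [world]
import sys,numpy as np
from workcell import bot
from scipy.spatial.transform import Rotation as R
o=bot.get_obs(); t=np.array([float(a) for a in sys.argv[1:5]])
X=R.from_quat(o["tool_rot"]).as_matrix(); psi=np.arctan2(X[1,0],X[0,0])
print("t",round(o["clock"],2),"pos",(np.array(o["eef_pos"])*1000).round(1),"psi",round(psi,3),"tilt",X[:2,2].round(3),"go",(t[:3]-np.array(o["eef_pos"])*1000).round(1),"turn",round(t[3]-psi,3),"w",round(o["grip_width"]*1000,1),"gf",round(o["grasp_force"],1),"f",np.round(o["ft_force"],1))
E
python3 -m inch '[309,461,-30,0,0,1.37,65,309,461,-30,0,0,1.37,65,309,461,-30,0,0,1.37,65,309,461,-30,0,0,1.37,65,309,461,-30,0,0,1.37,65,309,461,-30,0,0,1.37,65,309,461,-30,0,0,1.37,65,309,461,-30,0,0,1.37,65]'; python3 go.py 514 5 120 1.79
```

```text
clock: 2.82
eef_pos: [0.3908, -0.1779, 0.2117]
tool_rot: [0.756, 0.655, 0.0, 0.0]
ft_force: [0.7, -0.3, 0.2]
grip_width: 0.0557
grasp_force: 0.0
t 2.82 pos [ 390.8 -177.9  211.7] psi 1.428 tilt [ 0.001 -0.   ] go [123.2 182.9 -91.7] turn 0.362 w 55.7 gf 0.0 f [ 0.7 -0.3  0.2]
```

```bash
python3 -m inch '[123,183,-90,0,0,0.36,65,123,183,-90,0,0,0.36,65,123,183,-90,0,0,0.36,65,123,183,-90,0,0,0.36,65,123,183,-90,0,0,0.36,65,123,183,-90,0,0,0.36,65,123,183,-90,0,0,0.36,65]' >/dev/null; python3 go.py 514 5 40 1.79
```

```text
t 3.4 pos [514.3   7.6 118.9] psi 1.788 tilt [-0.002  0.002] go [ -0.3  -2.6 -78.9] turn 0.002 w 55.5 gf 0.0 f [ 0.7  0.1 -0.2]
```

```bash
python3 -m inch '[0,-2,-40,0,0,0,65,0,-2,-79,0,0,0,65,0,-2,-79,0,0,0,65,0,-2,-79,0,0,0,30,0,-2,-79,0,0,0,30,0,-2,-79,0,0,0,30,0,-2,-79,0,0,0,30,0,-2,-79,0,0,0,30]'; python3 -m inch '[0,0,40,0,0,0,30,0,0,90,0,0,0,30,-20,80,100,0,0,0,30,-40,140,100,0,0,0,30]';python3 go.py 430 369 70 1.79
```

```text
clock: 4.07
eef_pos: [0.5146, 0.0011, 0.0446]
tool_rot: [0.629, 0.778, 0.001, 0.002]
ft_force: [0.8, -0.2, -0.5]
grip_width: 0.0256
grasp_force: 0.0
clock: 4.4
eef_pos: [0.4952, 0.0802, 0.1419]
tool_rot: [0.631, 0.776, 0.004, 0.004]
ft_force: [1.1, 0.3, 0.2]
grip_width: 0.0257
grasp_force: 0.0
t 4.4 pos [495.2  80.2 141.9] psi 1.776 tilt [0.011 0.002] go [-65.2 288.8 -71.9] turn 0.014 w 25.7 gf 0.0 f [1.1 0.3 0.2]
```

```bash
python3 - <<'E'
from h import *
im=bot.camera("scene"); cv2.imwrite("pics/s1.png",cv2.resize(im[60:300,180:420],None,fx=2.4,fy=2.4,interpolation=cv2.INTER_CUBIC))
E
python3 go.py 430 369 70 1.79
```

```text
t 4.45 pos [491.2  88.  141. ] psi 1.786 tilt [0.005 0.007] go [-61.2 281.  -71. ] turn 0.004 w 25.4 gf 0.0 f [-2.5  2.9  0.6]
```

View pics/s1.png

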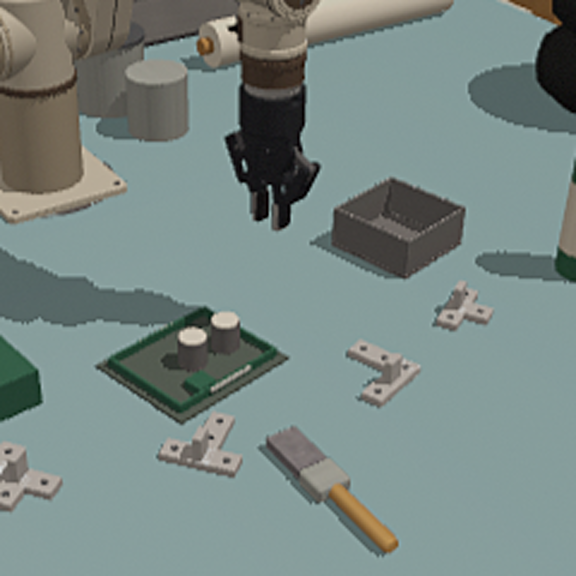

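The gripper is empty. Both caps still stand in the tray (crop 193,345 and 225,330), so the fingers closed too high. I'll measure again and go lower.

```bash
cat > caps.py <<'E'
from h import *
for c in("scene","top"): bot.camera(c)
L={c:[d for d in bot.silhouettes(c,"cap0") if d["confidence"]>.3] for c in("scene","top")}
for d in L["top"]+L["scene"]:
    c="top" if any(d is x for x in L["top"]) else "scene"
    p,e=fit("cap0",[(c,d["mask"])],.004,at(c,d["uv"],.03)[:2],[0]); print(c,round(d["confidence"],2),(p[:2]*1000).round(1),round(e,3))
E
python3 caps.py; python3 go.py 514 5 100 1.79
```

```text
scene 0.69 [624.3 288.7] 0.243
scene 0.62 [514.3   5.9] 0.006
scene 0.58 [522.6 -47.4] 0.009
scene 0.35 [ 614.1 -322.4] 0.346
t 4.65 pos [491.4  80.7 137.6] psi 1.783 tilt [ 0.001 -0.   ] go [ 22.6 -75.7 -37.6] turn 0.007 w 25.5 gf 0.0 f [-0.  -0.6 -1. ]
```

```bash
python3 -m inch '[23,-75,-38,0,0,0,65,23,-75,-38,0,0,0,65,23,-75,-38,0,0,0,65,23,-75,-55,0,0,0,65,23,-75,-85,0,0,0,65,23,-75,-107,0,0,0,65,23,-75,-107,0,0,0,65,23,-75,-107,0,0,0,65]'>/dev/null; python3 go.py 514 5 30 1.79;  python3 -m inch '[0,0,0,0,0,0,10,0,0,0,0,0,0,10,0,0,0,0,0,0,10,0,0,0,0,0,0,10,0,0,0,0,0,0,10,0,0,0,0,0,0,10]'
```

```text
t 5.32 pos [512.8   4.5  28.8] psi 1.78 tilt [-0.004 -0.   ] go [1.2 0.5 1.2] turn 0.01 w 55.8 gf 0.0 f [-0.1  0.  -0.2]
clock: 5.82
eef_pos: [0.516, 0.0054, 0.0318]
tool_rot: [0.629, 0.778, 0.001, 0.002]
ft_force: [0.1, -0.7, 6.5]
grip_width: 0.0333
grasp_force: 60.0
```

```bash
python3 -m inch '[0,0,40,0,0,0,10,0,0,80,0,0,0,10,0,0,115,0,0,0,10,-8,40,115,0,0,0,10,-18,80,115,0,0,0,10,-28,120,115,0,0,0,10,-38,160,115,0,0,0,10,-48,200,115,0,0,0,10]'>/dev/null; python3 go.py 424 367 150 1.79; python3 -m inch '[-42,162,0,0,0,0,10,-42,162,0,0,0,0,10,-42,162,0,0,0,0,10,-42,162,0,0,0,0,10,-42,162,-40,0,0,0,10,-42,162,-75,0,0,0,10,-42,162,-75,0,0,0,10,-42,162,-75,0,0,0,10]'>/dev/null; python3 go.py 424 367 70 1.79;
```

```text
t 6.48 pos [465.7 207.3 145.8] psi 1.781 tilt [0.001 0.001] go [-41.7 159.7   4.2] turn 0.009 w 32.9 gf 59.7 f [ 0.1 -0.8 -0.2]
t 7.15 pos [422.3 366.4  68.5] psi 1.782 tilt [-0.004 -0.004] go [1.7 0.6 1.5] turn 0.008 w 33.6 gf 59.8 f [-0.5 -0.5 -0.1]
```

```bash
python3 -m inch '[0,0,0,0,0,0,65,0,0,0,0,0,0,65,0,0,0,0,0,0,65,0,0,40,0,0,0,65,0,0,75,0,0,0,65,20,-40,75,0,0,0,65,30,-80,75,0,0,0,65,40,-120,75,0,0,0,65]'>/dev/null;  python3 -m inch '[62,-292,-30,0,0,0,65,62,-292,-30,0,0,0,65,62,-292,-30,0,0,0,65,62,-292,-30,0,0,0,65,62,-292,-30,0,0,0,65,62,-292,-30,0,0,0,65,62,-292,-30,0,0,0,65,62,-292,-30,0,0,0,65]'>/dev/null; python3 go.py 522 -44 30 1.79
```

```text
t 8.48 pos [527.3 -48.8 116.3] psi 1.774 tilt [ 0.004 -0.003] go [ -5.3   4.8 -86.3] turn 0.016 w 55.4 gf 0.0 f [-0.3  0.5  0.3]
```

```bash
python3 -m inch '[-4,5,-30,0,0,0.015,65,-4,5,-65,0,0,0.015,65,-4,5,-86,0,0,0.015,65,-4,5,-86,0,0,0.015,65,-4,5,-86,0,0,0.015,65]'>/dev/null; python3 go.py 522 -44 30 1.79;  python3 -m inch '[0,0,0,0,0,0,10,0,0,0,0,0,0,10,0,0,0,0,0,0,10,0,0,0,0,0,0,10,0,0,0,0,0,0,10,0,0,0,0,0,0,10]';python3 -m inch '[0,0,40,0,0,0,10,0,0,80,0,0,0,10,0,0,115,0,0,0,10,-8,40,115,0,0,0,10,-18,80,115,0,0,0,10,-28,120,115,0,0,0,10,-38,160,115,0,0,0,10,-48,200,115,0,0,0,10]'>/dev/null; python3 go.py 437 315 150 1.79
```

```text
t 8.9 pos [521.5 -37.5  29.3] psi 1.796 tilt [-0.001  0.   ] go [ 0.5 -6.5  0.7] turn -0.006 w 55.6 gf 0.0 f [ 0.4 -0.2  0.2]
clock: 9.4
eef_pos: [0.5241, -0.0374, 0.0318]
tool_rot: [0.623, 0.782, 0.002, 0.002]
ft_force: [-1.3, -0.1, 5.9]
grip_width: 0.0329
grasp_force: 59.0
t 10.07 pos [473.8 164.5 145.8] psi 1.796 tilt [0.004 0.001] go [-36.8 150.5   4.2] turn -0.006 w 32.4 gf 59.6 f [ 0.1 -0.4 -0.4]
```

```bash
python3 -m inch '[-37,150,0,0,0,0,10,-37,150,0,0,0,0,10,-37,150,0,0,0,0,10,-37,150,0,0,0,0,10,-37,150,-40,0,0,0,10,-37,150,-75,0,0,0,10,-37,150,-75,0,0,0,10,-37,150,-75,0,0,0,10]'>/dev/null; python3 go.py 437 315 70 1.79;python3 -m inch '[0,0,0,0,0,0,65,0,0,0,0,0,0,65,0,0,0,0,0,0,65,0,0,40,0,0,0,65,0,0,80,0,0,0,65,0,0,130,0,0,0,65,-40,-40,170,0,0,0,65,-80,-80,200,0,0,0,65]'>/dev/null
cat > br.py <<'E'
import sys,pickle
from h import *
G={"tray":(.5172,-.0428,.2175),"tee_small":(.6034,.3007,.57),"tee_large":(.676,-.1275,.665),"offset_cross":(.6027,-.3065,.64),"corner":(.6807,.1322,.305),"lid":(.4288,-.3209,.102)}
for c in("scene","top"): bot.camera(c)
for n in sys.argv[1:]:
    g=G[n]; ob=[]
    for c in("scene","top"):
        L=masks(c,n,np.array(g[:2]),0.01,.1)
        if L: ob.append((c,L[0]["mask"]))
    r=[]
    for o in ob:
        p,e=fit(n,[o],0,g[:2],[g[2]-.5,g[2],g[2]+.5]); r.append(p); print(n,o[0],p.round(4),round(e,4))
    if r: print(n,"mean",np.mean(r,0).round(4))
E
python3 caps.py; python3 br.py tray tee_large corner tee_small offset_cross lid; python3 go.py 680 132 120 1.87
```

```text
t 10.73 pos [435.3 312.   68.5] psi 1.797 tilt [-0.003 -0.002] go [1.7 3.  1.5] turn -0.007 w 33.0 gf 59.7 f [-0.2 -0.   0.1]
scene 0.63 [582.3 -97.2] 0.815
scene 0.58 [421.1 370.7] 0.084
scene 0.57 [ 614.5 -322.6] 0.337
tray scene [ 0.5183 -0.0454  0.2293] 0.0029
tray top [ 0.5173 -0.0414  0.2154] 0.0066
tray mean [ 0.5178 -0.0434  0.2224]
tee_large top [ 0.6741 -0.1266  0.6631] 0.0135
tee_large mean [ 0.6741 -0.1266  0.6631]
corner scene [0.6804 0.13   0.3225] 0.0044
corner top [0.68  0.133 0.317] 0.0112
corner mean [0.6802 0.1315 0.3198]
tee_small top [0.6025 0.3039 0.5244] 0.0067
tee_small mean [0.6025 0.3039 0.5244]
offset_cross scene [ 0.6034 -0.3082  0.6476] 0.0054
offset_cross top [ 0.6011 -0.3055  0.6411] 0.0072
offset_cross mean [ 0.6022 -0.3068  0.6443]
lid scene [ 0.4312 -0.323   0.1018] 0.004
lid top [ 0.4284 -0.3205  0.0963] 0.0037
lid mean [ 0.4298 -0.3217  0.099 ]
t 12.3 pos [389.4 265.3 239.7] psi 1.797 tilt [-0. -0.] go [ 290.6 -133.3 -119.7] turn 0.073 w 56.0 gf 0.0 f [ 0.4 -0.4  0.6]
```

```bash
python3 -m inch '[291,-134,-80,0,0,0.09,40,291,-134,-80,0,0,0.09,40,291,-134,-80,0,0,0.09,40,291,-134,-80,0,0,0.09,40,291,-134,-80,0,0,0.09,40,291,-134,-80,0,0,0.09,40,291,-134,-80,0,0,0.09,40,291,-134,-80,0,0,0.09,40]'>/dev/null; python3 -m inch '[6,-2,-40,0,0,0,40,6,-2,-40,0,0,0,40,6,-2,-40,0,0,0,40]' >/dev/null; python3 go.py 680 131.5 37 1.89
```

```text
t 13.22 pos [684.2 128.2 115.9] psi 1.886 tilt [-0.008 -0.001] go [ -4.2   3.3 -78.9] turn 0.004 w 34.3 gf 0.0 f [0.2 0.3 0.9]
```

```bash
python3 -m inch '[-3,2,-40,0,0,0,40,-3,2,-60,0,0,0,40,-3,2,-60,0,0,0,40,-3,2,-60,0,0,0,40]' >/dev/null; python3 go.py 680 131.5 37 1.89
```

```text
t 13.55 pos [682.4 132.   60.8] psi 1.888 tilt [-0.001 -0.   ] go [ -2.4  -0.5 -23.8] turn 0.002 w 34.3 gf 0.0 f [0.3 0.4 0.2]
```

```bash
python3 -m inch '[-2,-1,-23,0,0,0,40,-2,-1,-23,0,0,0,40,-2,-1,-23,0,0,0,40,-2,-1,-23,0,0,0,0,-2,-1,-23,0,0,0,0,-2,-1,-23,0,0,0,0,-2,-1,-23,0,0,0,0,-2,-1,-23,0,0,0,0]'; python3 go.py 680 131.5 37 1.89; python3 -m inch '[0,0,30,0,0,0,0,0,0,60,0,0,0,0,0,0,60,0,0,0,0]'; python3 go.py 555 -4 90 1.792
```

```text
clock: 14.22
eef_pos: [0.6823, 0.1305, 0.0383]
tool_rot: [0.587, 0.81, 0.001, 0.001]
ft_force: [-1.0, -0.2, 4.4]
grip_width: 0.0001
grasp_force: 2.4
t 14.22 pos [682.3 130.5  38.3] psi 1.887 tilt [0.002 0.001] go [-2.3  1.  -1.3] turn 0.003 w 0.1 gf 2.4 f [-1.  -0.2  4.4]
clock: 14.47
eef_pos: [0.6852, 0.1309, 0.104]
tool_rot: [0.587, 0.81, 0.004, 0.004]
ft_force: [1.6, -0.1, 2.0]
grip_width: -0.0004
grasp_force: 0.0
t 14.47 pos [685.2 130.9 104. ] psi 1.887 tilt [0.011 0.002] go [-130.2 -134.9  -14. ] turn -0.095 w -0.4 gf 0.0 f [ 1.6 -0.1  2. ]
```

```bash
python3 - <<'E'
from h import *
im=bot.camera("scene"); cv2.imwrite("pics/s2.png",cv2.resize(im[100:280,230:430],None,fx=3,fy=3,interpolation=cv2.INTER_CUBIC))
o=bot.get_obs()
from scipy.spatial.transform import Rotation as R
z=R.from_quat(o["tool_rot"]).as_matrix()[:,2]
for d in(0,.003,.022): print(d,(3*(proj("scene",o["eef_pos"]+d*z)[0]-[230,100])).round(0),proj("top",o["eef_pos"]+d*z)[0].round(1))
E
python3 br.py corner;python3 go.py 555 -4 90 1.792
```

```text
0 [349. 273.] [243.2 189.4]
0.003 [349. 276.] [243.2 189.6]
0.022 [347. 293.] [243.8 190.8]
corner scene [0.6806 0.132  0.3586] 0.0228
corner mean [0.6806 0.132  0.3586]
t 14.72 pos [680.3 130.   95.2] psi 1.887 tilt [-0.003 -0.001] go [-125.3 -134.    -5.2] turn -0.095 w -0.3 gf 0.0 f [-0.7 -0.5  0. ]
```

View pics/s2.png

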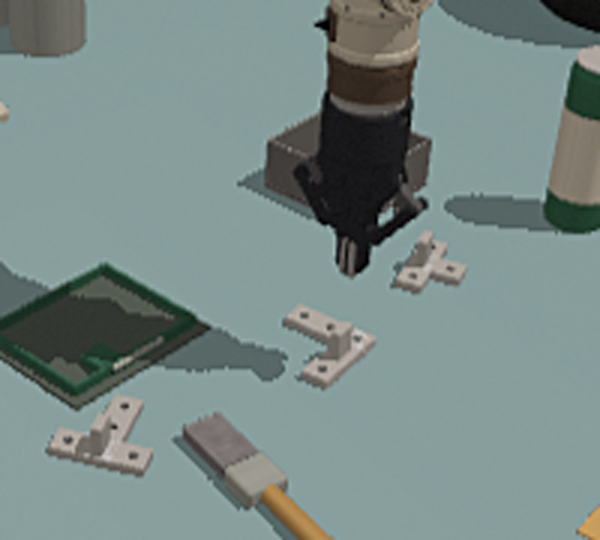

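The closed fingertips show at crop row 275. That is where the reported TCP projects, not 22 mm beyond it, so the tool is effectively about 20 mm shorter. I'll grasp about 20 mm lower.

```bash
python3 -m inch '[0,1,0,0,0,0,40,0,1,0,0,0,0,40,0,1,-30,0,0,0,40,0,1,-60,0,0,0,40,0,1,-77,0,0,0,40,0,1,-77,0,0,0,40,0,1,-77,0,0,0,40,0,1,-77,0,0,0,40]'; python3 -m inch '[0,0,0,0,0,0,0,0,0,0,0,0,0,0,0,0,0,0,0,0,0,0,0,0,0,0,0,0,0,0,0,0,0,0,0]'
```

```text
clock: 15.38
eef_pos: [0.6822, 0.1314, 0.0208]
tool_rot: [0.587, 0.81, 0.001, 0.001]
ft_force: [-0.1, -0.2, 0.0]
grip_width: 0.0342
grasp_force: 0.0
clock: 15.8
eef_pos: [0.6829, 0.1315, 0.0221]
tool_rot: [0.587, 0.81, 0.001, 0.001]
ft_force: [-0.5, -0.1, 6.4]
grip_width: 0.0083
grasp_force: 63.0
```

```bash
python3 -m inch '[0,0,20,0,0,0,0,0,0,50,0,0,0,0,0,0,50,0,0,0,0,0,0,50,0,0,0,0]'; python3 go.py 555 -4 80 1.792
```

```text
clock: 16.13
eef_pos: [0.6833, 0.1316, 0.0725]
tool_rot: [0.587, 0.81, 0.002, 0.002]
ft_force: [0.2, 0.3, -2.0]
grip_width: 0.0086
grasp_force: 62.1
t 16.13 pos [683.3 131.6  72.5] psi 1.887 tilt [0.005 0.001] go [-128.3 -135.6    7.5] turn -0.095 w 8.6 gf 62.1 f [ 0.2  0.3 -2. ]
```

```bash
python3 -m inch '[-32,-33,-5,0,0,-0.02,0,-64,-66,-10,0,0,-0.05,0,-96,-100,-15,0,0,-0.08,0,-126,-134,-20,0,0,-0.095,0,-126,-134,-20,0,0,-0.095,0,-126,-134,-20,0,0,-0.095,0,-126,-134,-20,0,0,-0.095,0]'>/dev/null; python3 go.py 555 -4 52 1.792
cat > hold.py <<'E'
# pose of the held bracket against its seat; args: name, TCP height at grasp
import sys
from h import *
n=sys.argv[1]; dz=(bot.get_obs()["eef_pos"][2]-float(sys.argv[2])/1000); ty=.221
T=np.array([.5175,-.0432]); R=np.array([[np.cos(ty),-np.sin(ty)],[np.sin(ty),np.cos(ty)]])
TC={"scene":np.array([.5181,-.0448]),"top":np.array([.5172,-.0416])}
seat=T+R@np.array(SEAT[n])/1000
for c in("scene","top"):
    bot.camera(c); L=[d for d in masks(c,n,seat,dz+.01,.07)]
    if not L: print(c,"none"); continue
    p,e=fit(n,[(c,L[0]["mask"])],dz,seat,[ty-.1,ty+.1])
    s=TC[c]+R@np.array(SEAT[n])/1000
    print(c,round(L[0]["confidence"],2),"err",round(e,3),"move world mm",((s-p[:2])*1000).round(1),"yaw",round(ty-p[2],3))
E
python3 hold.py corner 22.1
```

```text
t 16.72 pos [553.8  -3.6  48.8] psi 1.79 tilt [-0.002  0.   ] go [ 1.2 -0.4  3.2] turn 0.002 w 8.3 gf 62.1 f [ 0.2  0.1 -0.5]
scene 0.6 err 0.3 move world mm [ 1.8 -0.5] yaw -0.021
top none
```

```bash
python3 go.py 555 -4 52 1.792; python3 -m inch '[1,0,-4,0,0,0,0,1,0,-8,0,0,0,0,1,0,-12,0,0,0,0,1,0,-12,0,0,0,0]';python3 -m inch '[0,0,-4,0,0,0,0,0,0,-8,0,0,0,0,0,0,-8,0,0,0,0]'; python3 go.py 555 -4 26 1.792
```

```text
t 16.92 pos [556.5  -1.9  49.7] psi 1.793 tilt [0.001 0.   ] go [-1.5 -2.1  2.3] turn -0.001 w 8.3 gf 62.1 f [-0.2  0.9 -1.9]
clock: 17.25
eef_pos: [0.5569, -0.0022, 0.0377]
tool_rot: [0.625, 0.781, 0.0, -0.0]
ft_force: [-1.0, 0.6, 2.4]
grip_width: 0.0083
grasp_force: 62.6
clock: 17.5
eef_pos: [0.5576, -0.0051, 0.0312]
tool_rot: [0.625, 0.78, -0.001, 0.003]
ft_force: [-1.1, -8.0, 8.2]
grip_width: 0.0083
grasp_force: 63.7
t 17.5 pos [557.6  -5.1  31.2] psi 1.791 tilt [ 0.003 -0.005] go [-2.6  1.1 -5.2] turn 0.001 w 8.3 gf 63.7 f [-1.1 -8.   8.2]
```

```bash
python3 -m inch '[-2,-2,3,0,0,0,0,-2,-2,3,0,0,0,0,-2,-2,3,0,0,0,0]'; python3 go.py 555 -4 26 1.792;python3 -m inch '[0,0,-4,0,0,0,0,0,0,-7,0,0,0,0,0,0,-7,0,0,0,0]'; python3 go.py 555 -4 26 1.792
```

```text
clock: 17.75
eef_pos: [0.554, -0.0045, 0.0325]
tool_rot: [0.625, 0.781, -0.0, -0.0]
ft_force: [-0.1, 0.8, -1.7]
grip_width: 0.008
grasp_force: 62.4
t 17.75 pos [554.   -4.5  32.5] psi 1.792 tilt [-0.001  0.   ] go [ 1.   0.5 -6.5] turn 0.0 w 8.0 gf 62.4 f [-0.1  0.8 -1.7]
clock: 18.0
eef_pos: [0.5549, -0.0048, 0.0305]
tool_rot: [0.625, 0.781, 0.001, 0.001]
ft_force: [-10.9, -2.8, 32.0]
grip_width: 0.0085
grasp_force: 67.2
t 18.0 pos [554.9  -4.8  30.5] psi 1.792 tilt [ 0.003 -0.   ] go [ 0.1  0.8 -4.5] turn -0.0 w 8.5 gf 67.2 f [-10.9  -2.8  32. ]
```

```bash
python3 -m inch '[0,0,5,0,0,0,0,0,0,5,0,0,0,0,0,0,5,0,0,0,0]'; python3 - <<'E'
from h import *
im=bot.camera("scene"); cv2.imwrite("pics/s3.png",cv2.resize(im[160:260,200:320],None,fx=6,fy=6,interpolation=cv2.INTER_CUBIC))
E
```

```text
clock: 18.25
eef_pos: [0.5552, -0.0046, 0.0312]
tool_rot: [0.625, 0.781, 0.001, 0.001]
ft_force: [-0.8, -1.1, 7.3]
grip_width: 0.0083
grasp_force: 63.6
```

View pics/s3.png

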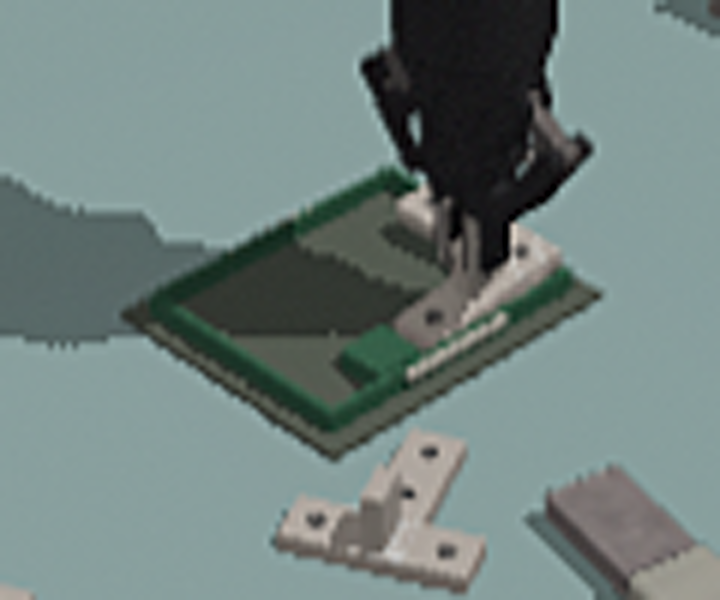

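The bracket sits tilted, with its +y end (about 550,255) riding on the rim. I'll lift it and measure it in hand, masking out the gripper.

```bash
python3 -m inch '[0,0,15,0,0,0,0,0,0,30,0,0,0,0,0,0,30,0,0,0,0,0,0,30,0,0,0,0,0,0,30,0,0,0,0]'; cat > hold.py <<'E'
# pose of the held bracket against its seat; args: name, TCP height at grasp
import sys
from h import *
from scipy.spatial.transform import Rotation as Ro
n=sys.argv[1]; o=bot.get_obs(); dz=(o["eef_pos"][2]-float(sys.argv[2])/1000); ty=.221
T=np.array([.5175,-.0432]); R=np.array([[np.cos(ty),-np.sin(ty)],[np.sin(ty),np.cos(ty)]])
TC={"scene":np.array([.5181,-.0448]),"top":np.array([.5172,-.0416])}
Q=Ro.from_quat(o["tool_rot"]).as_matrix()
GB=[B(-16,16,-32,32,-70,4),B(-48,48,-85,85,-250,-50)]
print("tcp minus seat",((o["eef_pos"][:2]-(T+R@np.array(SEAT[n])/1000))*1000).round(1),"dz",round(dz*1000,1))
seat=T+R@np.array(SEAT[n])/1000
for c in("scene","top"):
    im=bot.camera(c)
    if len(sys.argv)>3: cv2.imwrite(f"pics/{sys.argv[3]}_{c}.png",im)
    L=[d for d in masks(c,n,seat,dz+.01,.07)]
    if not L: print(c,"none"); continue
    g=np.zeros((420,560),np.uint8)
    for b in GB: cv2.fillConvexPoly(g,cv2.convexHull(np.round(proj(c,b@Q.T+o["eef_pos"])).astype(np.int32)),1)
    m=L[0]["mask"]&(g==0)
    if m.sum()<60: print(c,"few",m.sum()); continue
    p,e=fit(n,[(c,m)],dz,seat,[ty-.1,ty+.1],{c:g})
    s=TC[c]+R@np.array(SEAT[n])/1000
    print(c,round(L[0]["confidence"],2),int(m.sum()),"err",round(e,3),"move world mm",((s-p[:2])*1000).round(1),"yaw",round(ty-p[2],3))
E
python3 hold.py corner 22.1
```

```text
clock: 18.72
eef_pos: [0.5535, -0.0046, 0.0593]
tool_rot: [0.625, 0.781, -0.001, -0.001]
ft_force: [0.0, 0.4, -1.7]
grip_width: 0.0083
grasp_force: 62.5
tcp minus seat [-1.3 -0.6] dz 37.2
scene 0.75 119 err 0.023 move world mm [ 1.2 -3.6] yaw -0.007
top none
```

```bash
python3 -m inch '[1,-3,0,0,0,0,0,1,-3,-12,0,0,0,0,1,-3,-22,0,0,0,0,1,-3,-22,0,0,0,0]';python3 -m inch '[0,0,-5,0,0,0,0,0,0,-10,0,0,0,0,0,0,-11,0,0,0,0,0,0,-11,0,0,0,0]'; python3 go.py 555 -7.5 26 1.792
```

```text
clock: 19.25
eef_pos: [0.5534, -0.0079, 0.0364]
tool_rot: [0.625, 0.781, -0.001, -0.002]
ft_force: [-0.1, -0.3, -1.3]
grip_width: 0.0084
grasp_force: 62.4
clock: 19.58
eef_pos: [0.5557, -0.0071, 0.0292]
tool_rot: [0.625, 0.781, 0.001, 0.0]
ft_force: [-2.9, 1.7, 7.0]
grip_width: 0.0083
grasp_force: 63.8
t 19.58 pos [555.7  -7.1  29.2] psi 1.792 tilt [0.001 0.001] go [-0.7 -0.4 -3.2] turn -0.0 w 8.3 gf 63.8 f [-2.9  1.7  7. ]
```

```bash
python3 - <<'E'
from h import *
im=bot.camera("scene"); cv2.imwrite("pics/s4.png",cv2.resize(im[160:240,210:320],None,fx=7,fy=7,interpolation=cv2.INTER_CUBIC))
E
```

```text
(no output)
```

View pics/s4.png

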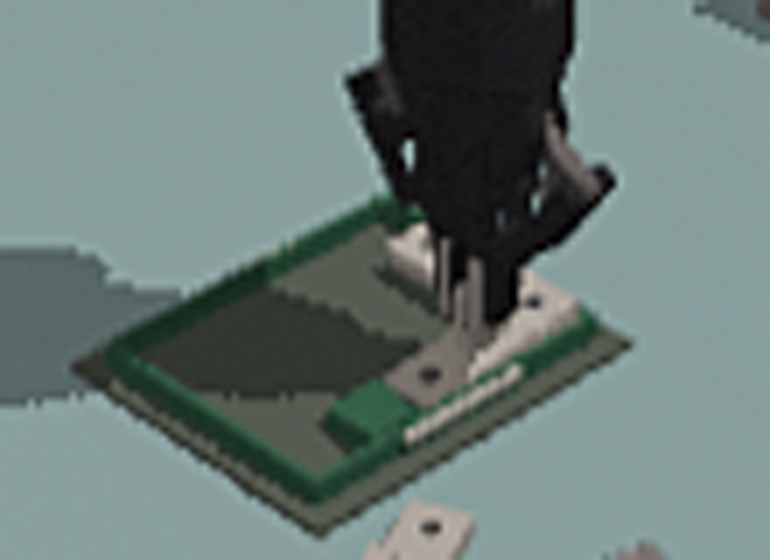

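The +y end (580,305) is still high because the bracket has pitched in the grip. I'll open the fingers, let it drop, and measure.

```bash
python3 -m inch '[0,0,0,0,0,0,15,0,0,0,0,0,0,30,0,0,0,0,0,0,30,0,0,40,0,0,0,30,0,0,80,0,0,0,30,-40,0,110,0,0,0,40,-80,20,120,0,0,0,40,-120,40,130,0,0,0,40]'>/dev/null
cat > seat.py <<'E'
# pose of brackets in the tray against their seats, tray axes
import sys
from h import *
ty=.221; R=np.array([[np.cos(ty),-np.sin(ty)],[np.sin(ty),np.cos(ty)]])
TC={"scene":np.array([.5181,-.0448]),"top":np.array([.5172,-.0416])}
for c in("scene","top"):
    im=bot.camera(c); cv2.imwrite(f"pics/seat_{c}.png",im)
    for n in sys.argv[1:]:
        s=TC[c]+R@np.array(SEAT[n])/1000
        L=masks(c,n,s,.01,.05)
        if not L: print(c,n,"none"); continue
        p,e=fit(n,[(c,L[0]["mask"])],.004,s,[ty-.1,ty+.1])
        print(c,n,round(L[0]["confidence"],2),int(L[0]["mask"].sum()),"err",round(e,3),"off tray mm",(R.T@(p[:2]-s)*1000).round(1),"yaw",round(p[2]-ty,3),"world",(p[:2]*1000).round(1))
E
python3 seat.py corner; python3 go.py 603 303 100 2.12
```

```text
scene corner 0.6 262 err 0.224 off tray mm [-5.6  3.8] yaw 0.04 world [549.1  -3.2]
top corner none
t 20.5 pos [448.8  25.9 154.9] psi 1.793 tilt [ 0.002 -0.   ] go [154.2 277.1 -54.9] turn 0.327 w 33.9 gf 0.0 f [ 0.3  1.1 -0.2]
```

```bash
python3 -m inch '[0,40,30,0,0,0.1,40,0,80,60,0,0,0.2,40,0,120,60,0,0,0.32,40,0,160,60,0,0,0.32,40,0,200,60,0,0,0.32,40,0,230,60,0,0,0.32,40,0,230,60,0,0,0.32,40]'>/dev/null
python3 seat.py corner; python3 br.py tee_small; python3 go.py 603 303 100 2.12;  python3 - <<'E'
import cv2
im=cv2.imread("pics/seat_scene.png"); cv2.imwrite("pics/s5.png",cv2.resize(im[160:240,210:320],None,fx=6,fy=6,interpolation=cv2.INTER_CUBIC))
E
```

```text
scene corner none
top corner 0.53 319 err 0.017 off tray mm [-0.5  0.5] yaw 0.016 world [553.9  -2. ]
tee_small scene [0.6039 0.2994 0.5678] 0.0032
tee_small top [0.6014 0.3038 0.5358] 0.0113
tee_small mean [0.6027 0.3016 0.5518]
t 21.48 pos [449.3 254.3 214.3] psi 2.109 tilt [ 0. -0.] go [ 153.7   48.7 -114.3] turn 0.011 w 34.2 gf 0.0 f [-0.3 -0.8  0.5]
```

View pics/s5.png

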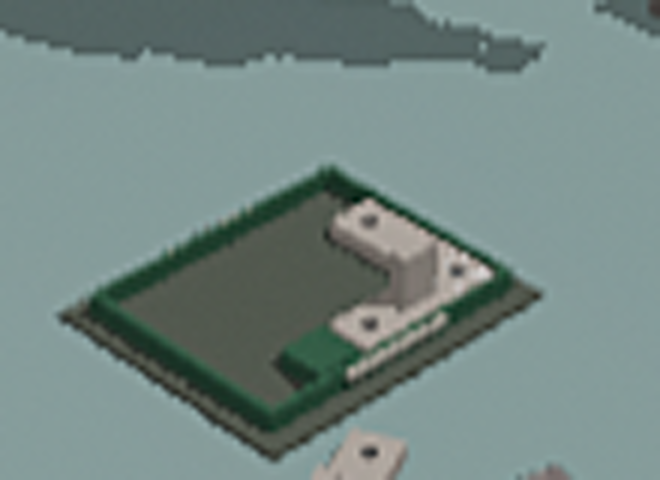

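The corner bracket now lies flat in its seat (tab at about 415,270, rim visible all round it). Next is tee_small.

```bash
python3 -m inch '[38,12,-20,0,0,0.014,40,76,24,-40,0,0,0.014,40,115,36,-60,0,0,0.014,40,154,48,-90,0,0,0.014,40,154,48,-130,0,0,0.014,40,154,48,-130,0,0,0.014,40,154,48,-130,0,0,0.014,40,154,48,-130,0,0,0.014,40]'>/dev/null; python3 go.py 604 301.6 19 2.123
```

```text
t 22.15 pos [602.1 302.5  84. ] psi 2.125 tilt [-0.002 -0.001] go [  1.9  -0.9 -65. ] turn -0.002 w 33.9 gf 0.0 f [ 0.1 -0.4  0.7]
```

```bash
python3 -m inch '[1,-1,-40,0,0,0,40,1,-1,-65,0,0,0,40,1,-1,-65,0,0,0,40,1,-1,-65,0,0,0,40]'>/dev/null; python3 go.py 604 301.6 19 2.123; python3 -m inch '[0,0,0,0,0,0,0,0,0,0,0,0,0,0,0,0,0,0,0,0,0,0,0,0,0,0,0,0,0,0,0,0,0,0,0]'; python3 -m inch '[0,0,20,0,0,0,0,0,0,50,0,0,0,0,0,0,70,0,0,0,0,0,0,70,0,0,0,0]'; python3 go.py 480.5 -83 80 1.792
```

```text
t 22.48 pos [603.3 302.4  21. ] psi 2.126 tilt [-0. -0.] go [ 0.7 -0.8 -2. ] turn -0.003 w 34.0 gf 0.0 f [ 0.4 -0.5  0.7]
clock: 22.9
eef_pos: [0.6061, 0.3039, 0.0235]
tool_rot: [0.486, 0.874, 0.003, 0.002]
ft_force: [-0.4, 0.7, 7.6]
grip_width: 0.0083
grasp_force: 63.4
clock: 23.23
eef_pos: [0.6076, 0.3047, 0.0969]
tool_rot: [0.486, 0.874, 0.005, 0.003]
ft_force: [1.3, 1.3, -0.2]
grip_width: 0.0081
grasp_force: 62.3
t 23.23 pos [607.6 304.7  96.9] psi 2.126 tilt [0.011 0.006] go [-127.1 -387.7  -16.9] turn -0.334 w 8.1 gf 62.3 f [ 1.3  1.3 -0.2]
```

```bash
python3 -m inch '[-13,-39,0,0,0,-0.05,0,-26,-78,0,0,0,-0.1,0,-38,-117,0,0,0,-0.15,0,-51,-156,0,0,0,-0.2,0,-63,-194,0,0,0,-0.25,0,-76,-232,0,0,0,-0.334,0,-88,-270,0,0,0,-0.334,0,-100,-308,0,0,0,-0.334,0]'>/dev/null; python3 -m inch '[-12,-40,0,0,0,0,0,-24,-80,-10,0,0,0,0,-24,-80,-25,0,0,0,0,-24,-80,-25,0,0,0,0,-24,-80,-25,0,0,0,0,-24,-80,-25,0,0,0,0]'>/dev/null; python3 hold.py tee_small 23;  python3 go.py 480.5 -83 60 1.792
```

```text
tcp minus seat [ 0.4 -2.3] dz 41.9
scene 0.63 206 err 0.018 move world mm [1.2 3.7] yaw -0.081
top none
t 24.6 pos [480.8 -84.3  65. ] psi 1.794 tilt [ 0.001 -0.   ] go [-0.3  1.3 -5. ] turn -0.002 w 8.0 gf 62.3 f [-0.3  0.5 -0.6]
```

```bash
python3 - <<'E'
s=open("h.py").read()
s=s.replace("guess=None,yaws=None,ign=None):","guess=None,yaws=None,ign=None,fy=None):").replace("q=[p[0]/1000,p[1]/1000,p[2]/40]","q=[p[0]/1000,p[1]/1000,p[2]/40 if fy is None else fy]")
open("h.py","w").write(s)
t=open("hold.py").read()
t+='''    fy=np.arctan2(Q[1,0],Q[0,0])-np.pi/2
    p,e=fit(n,[(c,m)],dz,seat,[ty],{c:g},fy); print("  yaw of jaws",round(fy,3),"err",round(e,3),"move",((s-p[:2])*1000).round(1))
'''
open("hold.py","w").write(t)
E
python3 hold.py tee_small 23 h2; python3 - <<'E'
import cv2
im=cv2.imread("pics/h2_scene.png"); cv2.imwrite("pics/s6.png",cv2.resize(im[150:240,190:310],None,fx=6,fy=6,interpolation=cv2.INTER_CUBIC))
E
```

```text
tcp minus seat [ 0.7 -1.9] dz 42.0
scene 0.86 180 err 0.033 move world mm [1.1 2.2] yaw -0.06
  yaw of jaws 0.223 err 0.04 move [0.7 1.3]
top none
```

View pics/s6.png

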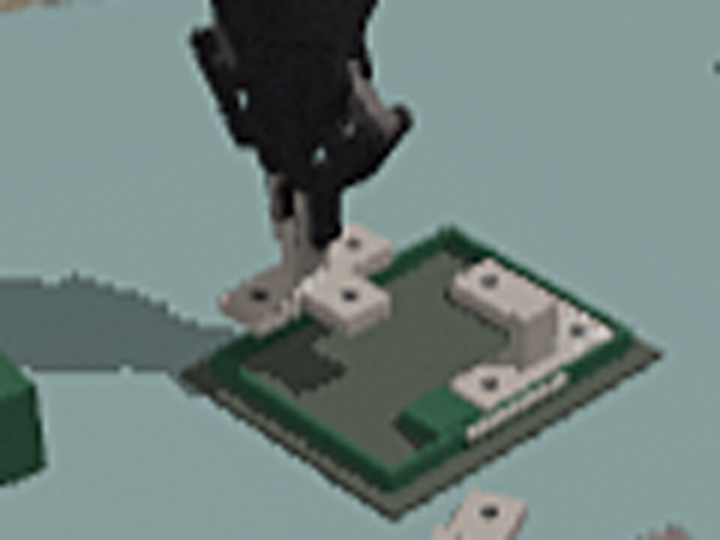

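tee_small hangs level in the grip over its seat (crop about 305,275). I'll shift it about 1 mm and lower it.

```bash
python3 -m inch '[1,1.5,-10,0,0,0,0,1,1.5,-20,0,0,0,0,1,1.5,-24,0,0,0,0,1,1.5,-24,0,0,0,0]'>/dev/null; python3 go.py 481.5 -82.7 35 1.792; python3 -m inch '[0,0,-4,0,0,0,0,0,0,-7,0,0,0,0,0,0,-7,0,0,0,0,0,0,-7,0,0,0,0]'; python3 go.py 481.5 -82.7 28 1.792
```

```text
t 25.13 pos [479.2 -83.5  38.3] psi 1.792 tilt [-0.004  0.001] go [ 2.3  0.8 -3.3] turn 0.0 w 8.0 gf 62.3 f [-1.5  0.7 -0.8]
clock: 25.47
eef_pos: [0.4807, -0.0838, 0.0331]
tool_rot: [0.625, 0.781, -0.0, -0.0]
ft_force: [-0.2, 0.0, -1.0]
grip_width: 0.0083
grasp_force: 62.3
t 25.47 pos [480.7 -83.8  33.1] psi 1.792 tilt [-0.  0.] go [ 0.8  1.1 -5.1] turn 0.0 w 8.3 gf 62.3 f [-0.2  0.  -1. ]
```

```bash
python3 -m inch '[0,0.5,-3,0,0,0,0,0,0.5,-5,0,0,0,0,0,0.5,-5,0,0,0,0]'; python3 -m inch '[0,0,0,0,0,0,15,0,0,0,0,0,0,35,0,0,0,0,0,0,35,0,0,40,0,0,0,35,0,0,80,0,0,0,35,0,-30,100,0,0,0,40,0,-60,120,0,0,0,40,0,-80,130,0,0,0,40]'>/dev/null; python3 go.py 602 -307 100 2.215
```

```text
clock: 25.72
eef_pos: [0.4807, -0.0832, 0.028]
tool_rot: [0.625, 0.781, -0.0, -0.0]
ft_force: [-0.6, -0.1, -0.9]
grip_width: 0.0082
grasp_force: 62.3
t 26.38 pos [ 482.6 -165.5  161.9] psi 1.792 tilt [ 0.006 -0.003] go [ 119.4 -141.5  -61.9] turn 0.423 w 34.5 gf 0.0 f [ 1.4 -0.8  0.6]
```

```bash
python3 -m inch '[-30,-40,30,0,0,0.1,40,-60,-70,60,0,0,0.2,40,-80,-80,60,0,0,0.3,40,-80,-80,60,0,0,0.42,40,-80,-80,60,0,0,0.42,40]'>/dev/null; python3 seat.py tee_small corner; python3 br.py offset_cross tee_large; python3 go.py 602 -307 90 2.215
```

```text
scene tee_small 0.76 326 err 0.048 off tray mm [-0.7  0.7] yaw -0.003 world [479.9 -83.4]
scene corner 0.86 300 err 0.119 off tray mm [-4.2  5.2] yaw 0.049 world [550.2  -1.5]
top tee_small 0.73 297 err 0.004 off tray mm [-0.9 -1.1] yaw 0.001 world [479.3 -82. ]
top corner 0.78 337 err 0.013 off tray mm [-0.6  1.6] yaw 0.029 world [553.6  -1. ]
offset_cross scene [ 0.6018 -0.3086  0.6531] 0.0308
offset_cross top [ 0.6009 -0.3047  0.6448] 0.0877
offset_cross mean [ 0.6013 -0.3067  0.6489]
tee_large scene [ 0.6762 -0.129   0.6619] 0.0032
tee_large top [ 0.675  -0.1264  0.6659] 0.055
tee_large mean [ 0.6756 -0.1277  0.6639]
t 27.4 pos [ 401.1 -243.   218. ] psi 2.212 tilt [-0.  0.] go [ 200.9  -64.  -128. ] turn 0.003 w 34.0 gf 0.0 f [ 0.5  0.5 -0.8]
```

```bash
python3 -m inch '[38,-12,-10,0,0,0.01,40,77,-24,-20,0,0,0.01,40,115,-36,-40,0,0,0.01,40,154,-48,-60,0,0,0.01,40,192,-60,-80,0,0,0.01,40,202,-64,-110,0,0,0.01,40,202,-64,-138,0,0,0.01,40,202,-64,-138,0,0,0.01,40]'>/dev/null;python3 -m inch '[0,0,0,0,0,0,40]'>/dev/null; python3 go.py 603 -307 20 2.219
```

```text
t 28.15 pos [ 601.  -306.2   77.6] psi 2.222 tilt [-0.006  0.003] go [  2.   -0.8 -57.6] turn -0.003 w 33.8 gf 0.0 f [0.1 0.2 0.8]
```

```bash
python3 -m inch '[1,0,-30,0,0,0,40,1,0,-60,0,0,0,40,1,0,-60,0,0,0,40,1,0,-60,0,0,0,40]'>/dev/null; python3 go.py 603 -307 19 2.219; python3 -m inch '[0,0,0,0,0,0,0,0,0,0,0,0,0,0,0,0,0,0,0,0,0,0,0,0,0,0,0,0,0,0,0,0,0,0,0]'; python3 -m inch '[0,0,20,0,0,0,0,0,0,50,0,0,0,0,0,0,75,0,0,0,0,0,0,75,0,0,0,0]'; python3 go.py 496.5 -17 90 1.792
```

```text
t 28.48 pos [ 603.1 -307.1   21.4] psi 2.222 tilt [-0.001  0.001] go [-0.1  0.1 -2.4] turn -0.003 w 34.1 gf 0.0 f [ 0.5 -0.8 -0.2]
clock: 28.9
eef_pos: [0.606, -0.3085, 0.0244]
tool_rot: [0.444, 0.896, -0.0, 0.003]
ft_force: [-1.5, 0.2, 7.1]
grip_width: 0.0084
grasp_force: 62.6
clock: 29.23
eef_pos: [0.6079, -0.3093, 0.1036]
tool_rot: [0.444, 0.896, -0.0, 0.007]
ft_force: [1.4, -0.4, 0.4]
grip_width: 0.0081
grasp_force: 61.5
t 29.23 pos [ 607.9 -309.3  103.6] psi 2.222 tilt [ 0.012 -0.006] go [-111.4  292.3  -13.6] turn -0.43 w 8.1 gf 61.5 f [ 1.4 -0.4  0.4]
```

```bash
python3 -m inch '[-14,37,0,0,0,-0.06,0,-28,74,0,0,0,-0.12,0,-42,111,0,0,0,-0.18,0,-56,148,0,0,0,-0.24,0,-69,185,0,0,0,-0.3,0,-83,222,0,0,0,-0.36,0,-97,259,0,0,0,-0.43,0,-107,290,0,0,0,-0.43,0]'>/dev/null; python3 -m inch '[0,0,-20,0,0,0,0,0,0,-30,0,0,0,0,0,0,-30,0,0,0,0,0,0,-30,0,0,0,0]'>/dev/null; python3 hold.py offset_cross 23.5;  python3 go.py 496.5 -17 60 1.792
```

```text
tcp minus seat [ 0.3 -0.7] dz 41.4
scene 0.54 192 err 0.028 move world mm [ 0.2 -3.2] yaw 0.014
  yaw of jaws 0.22 err 0.029 move [ 0.8 -3.3]
top none
t 30.43 pos [497.8 -18.3  65.9] psi 1.79 tilt [ 0.001 -0.   ] go [-1.3  1.3 -5.9] turn 0.002 w 8.3 gf 61.4 f [-0.5  0.1 -1.7]
```

```bash
python3 -m inch '[0.5,-3,-10,0,0,0,0,0.5,-3,-20,0,0,0,0,0.5,-3,-26,0,0,0,0,0.5,-3,-26,0,0,0,0]'>/dev/null; python3 go.py 498 -21.5 35 1.792; python3 -m inch '[0,0,-4,0,0,0,0,0,0,-7,0,0,0,0,0,0,-7,0,0,0,0,0,0,-7,0,0,0,0]'; python3 go.py 498 -21.5 28 1.792
```

```text
t 30.77 pos [495.9 -20.5  37.2] psi 1.791 tilt [-0.003  0.   ] go [ 2.1 -1.  -2.2] turn 0.001 w 8.4 gf 61.5 f [ 0.3 -0.7 -1.7]
clock: 31.1
eef_pos: [0.4972, -0.0202, 0.0321]
tool_rot: [0.625, 0.781, -0.0, -0.0]
ft_force: [0.2, -1.0, -0.6]
grip_width: 0.0085
grasp_force: 61.5
t 31.1 pos [497.2 -20.2  32.1] psi 1.792 tilt [-0.  0.] go [ 0.8 -1.3 -4.1] turn 0.0 w 8.5 gf 61.5 f [ 0.2 -1.  -0.6]
```

```bash
python3 -m inch '[0,-0.5,-3,0,0,0,0,0,-0.5,-4,0,0,0,0,0,-0.5,-4,0,0,0,0]'; python3 -m inch '[0,0,0,0,0,0,15,0,0,0,0,0,0,35,0,0,0,0,0,0,35,0,0,40,0,0,0,35,0,0,80,0,0,0,35,-20,30,120,0,0,0,40,-40,65,160,0,0,0,40,-60,100,180,0,0,0,40]'>/dev/null;python3 -m inch '[-20,35,0,0,0,0.15,40,-40,70,0,0,0,0.3,40,-60,110,0,0,0,0.45,40,-60,110,0,0,0,0.45,40]'>/dev/null; python3 seat.py offset_cross tee_small corner; python3 br.py tee_large; python3 go.py 677 -127.5 90 2.235
```

```text
clock: 31.35
eef_pos: [0.4976, -0.0208, 0.0284]
tool_rot: [0.625, 0.781, 0.0, 0.0]
ft_force: [-0.1, -0.7, 0.5]
grip_width: 0.0083
grasp_force: 61.7
scene offset_cross 0.77 298 err 0.115 off tray mm [-2.   0.8] yaw -0.009 world [494.7 -18.5]
scene tee_small 0.82 320 err 0.045 off tray mm [-2.   1.3] yaw 0.056 world [478.5 -83.1]
scene corner 0.75 284 err 0.147 off tray mm [-5.   5.8] yaw 0.045 world [549.3  -1.1]
top offset_cross 0.82 355 err 0.018 off tray mm [ 0.5 -0.2] yaw -0.008 world [496.5 -15.7]
top tee_small 0.6 255 err 0.026 off tray mm [-0.7 -0.9] yaw 0.001 world [479.4 -81.8]
top corner 0.72 281 err 0.07 off tray mm [ 0.7 -0.2] yaw 0.006 world [555.2  -2.5]
tee_large scene [ 0.6756 -0.1298  0.6711] 0.0335
tee_large top [ 0.6744 -0.1266  0.6643] 0.0041
tee_large mean [ 0.675  -0.1282  0.6677]
t 32.95 pos [390.  167.1 191.8] psi 2.24 tilt [-0. -0.] go [ 287.  -294.6 -101.8] turn -0.005 w 34.3 gf 0.0 f [-0.   0.   0.1]
```

```bash
python3 -m inch '[29,-29,-10,0,0,0,40,58,-59,-20,0,0,0,40,87,-88,-30,0,0,0,40,116,-118,-40,0,0,0,40,145,-147,-50,0,0,0,40,174,-177,-60,0,0,0,40,203,-206,-70,0,0,0,40,232,-236,-80,0,0,0,40]'>/dev/null;python3 -m inch '[27,-28,-5,0,0,0,40,53,-58,-10,0,0,0,40,53,-58,-30,0,0,0,40,53,-58,-30,0,0,0,40,53,-58,-30,0,0,0,40]'>/dev/null; python3 go.py 676.5 -128 20 2.237
```

```text
t 34.03 pos [ 668.  -121.6   81.1] psi 2.24 tilt [-0.005  0.001] go [  8.5  -6.4 -61.1] turn -0.003 w 34.1 gf 0.0 f [ 0.2 -0.4  0.2]
```

```bash
python3 -m inch '[7,-6,0,0,0,0,40,7,-6,-30,0,0,0,40,7,-6,-45,0,0,0,40,7,-6,-45,0,0,0,40]'>/dev/null; python3 go.py 676.5 -128 20 2.237
```

```text
t 34.37 pos [ 673.7 -125.6   35.8] psi 2.243 tilt [-0.007  0.001] go [  2.8  -2.4 -15.8] turn -0.006 w 34.0 gf 0.0 f [-1.3 -0.5 -0.4]
```

```bash
python3 -m inch '[1,-2,-15,0,0,0,40,1,-2,-17,0,0,0,40,1,-2,-17,0,0,0,40]'>/dev/null; python3 go.py 676.5 -128 20 2.237; python3 -m inch '[0,0,0,0,0,0,0,0,0,0,0,0,0,0,0,0,0,0,0,0,0,0,0,0,0,0,0,0,0,0,0,0,0,0,0]'; python3 -m inch '[0,0,20,0,0,0,0,0,0,50,0,0,0,0,0,0,75,0,0,0,0,0,0,75,0,0,0,0]'; python3 go.py 545.5 -98.5 90 1.792
```

```text
t 34.62 pos [ 677.3 -128.4   22.2] psi 2.243 tilt [-0.001  0.   ] go [-0.8  0.4 -2.2] turn -0.006 w 34.3 gf 0.0 f [0.4 0.6 0. ]
clock: 35.03
eef_pos: [0.6789, -0.1293, 0.0236]
tool_rot: [0.435, 0.901, 0.001, 0.001]
ft_force: [-1.1, 0.2, 5.2]
grip_width: 0.0083
grasp_force: 62.7
clock: 35.37
eef_pos: [0.6815, -0.13, 0.1033]
tool_rot: [0.435, 0.9, 0.001, 0.005]
ft_force: [1.1, 0.0, 0.0]
grip_width: 0.0082
grasp_force: 61.8
t 35.37 pos [ 681.5 -130.   103.3] psi 2.242 tilt [ 0.011 -0.002] go [-136.    31.5  -13.3] turn -0.45 w 8.2 gf 61.8 f [1.1 0.  0. ]
```

```bash
python3 -m inch '[-33,8,0,0,0,-0.12,0,-66,15,0,0,0,-0.24,0,-99,23,0,0,0,-0.36,0,-131,30,0,0,0,-0.45,0,-131,30,-20,0,0,-0.45,0,-131,30,-32,0,0,-0.45,0,-131,30,-32,0,0,-0.45,0,-131,30,-32,0,0,-0.45,0]'>/dev/null; python3 hold.py tee_large 23;python3 hold.py tee_large 23;  python3 go.py 545.5 -98.5 60 1.792
```

```text
tcp minus seat [ 0.7 -0.7] dz 40.7
scene 0.69 146 err 0.035 move world mm [ 0.6 -2.4] yaw 0.007
  yaw of jaws 0.221 err 0.036 move [ 0.7 -2.5]
top few 53
tcp minus seat [ 2.7 -1. ] dz 42.2
scene 0.83 123 err 0.055 move world mm [ 1.8 -4.5] yaw 0.047
  yaw of jaws 0.221 err 0.066 move [ 0.1 -4.4]
top 0.55 62 err 0.155 move world mm [-6.5 -2.6] yaw -0.064
  yaw of jaws 0.221 err 0.164 move [-3.1 -1.5]
t 36.43 pos [547.4 -99.4  64.9] psi 1.792 tilt [ 0.001 -0.   ] go [-1.9  0.9 -4.9] turn 0.0 w 8.0 gf 61.7 f [ 0.2 -0.8 -1.1]
```

```bash
python3 -m inch '[-1,-2.5,-10,0,0,0,0,-1,-2.5,-20,0,0,0,0,-1,-2.5,-25,0,0,0,0,-1,-2.5,-25,0,0,0,0]'>/dev/null; python3 go.py 546.5 -102 35 1.792; python3 -m inch '[0,0,-4,0,0,0,0,0,0,-7,0,0,0,0,0,0,-7,0,0,0,0,0,0,-7,0,0,0,0]'; python3 go.py 546.5 -102 28 1.792
```

```text
t 36.77 pos [ 543.9 -101.5   37.2] psi 1.792 tilt [-0.004  0.001] go [ 2.6 -0.5 -2.2] turn 0.0 w 8.5 gf 61.8 f [-0.6  0.  -1.3]
clock: 37.1
eef_pos: [0.5458, -0.1017, 0.0324]
tool_rot: [0.625, 0.781, -0.0, -0.0]
ft_force: [0.2, 0.3, -0.5]
grip_width: 0.0078
grasp_force: 61.8
t 37.1 pos [ 545.8 -101.7   32.4] psi 1.792 tilt [-0.  0.] go [ 0.7 -0.3 -4.4] turn 0.0 w 7.8 gf 61.8 f [ 0.2  0.3 -0.5]
```

```bash
python3 -m inch '[0.3,0,-3,0,0,0,0,0.3,0,-4,0,0,0,0,0.3,0,-4,0,0,0,0]'; python3 -m inch '[0,0,0,0,0,0,15,0,0,0,0,0,0,35,0,0,0,0,0,0,35,0,0,40,0,0,0,35,0,0,80,0,0,0,35,-35,-20,110,0,0,0,40,-70,-40,140,0,0,0,40,-100,-60,180,0,0,0,40]'>/dev/null;python3 -m inch '[-30,-30,20,0,0,-0.06,60,-60,-60,40,0,0,-0.12,60,-60,-100,40,0,0,-0.12,60,-60,-130,40,0,0,-0.12,60,-60,-130,40,0,0,-0.12,60]'>/dev/null; python3 seat.py tee_large offset_cross tee_small corner;python3 br.py lid; python3 go.py 430 -322 150 1.67; python3 - <<'E'
import cv2
im=cv2.imread("pics/seat_scene.png"); cv2.imwrite("pics/s7.png",cv2.resize(im[60:260,150:400],None,fx=3.2,fy=3,interpolation=cv2.INTER_CUBIC))
E
```

```text
clock: 37.35
eef_pos: [0.5461, -0.1017, 0.0284]
tool_rot: [0.625, 0.781, -0.0, -0.0]
ft_force: [0.2, 0.2, -1.5]
grip_width: 0.0082
grasp_force: 61.8
scene tee_large 0.64 386 err 0.05 off tray mm [-5.   5.7] yaw -0.038 world [539.8 -95.6]
scene offset_cross none
scene tee_small 0.59 243 err 0.275 off tray mm [-6.1  3.5] yaw 0.103 world [474.  -81.8]
scene corner 0.81 275 err 0.175 off tray mm [-5.3  5.4] yaw 0.057 world [549.1  -1.6]
top tee_large 0.58 325 err 0.025 off tray mm [-0.6 -0.5] yaw 0.008 world [544.5 -97.4]
top offset_cross 0.59 332 err 0.011 off tray mm [ 0.  -0.5] yaw -0.011 world [496.1 -16.1]
top tee_small 0.56 255 err 0.024 off tray mm [-0.6 -0.4] yaw -0.009 world [479.4 -81.3]
top corner 0.84 379 err 0.015 off tray mm [-1.5  1.2] yaw 0.046 world [552.8  -1.6]
lid top [ 0.4339 -0.3039  0.2428] 1.0054
lid mean [ 0.4339 -0.3039  0.2428]
t 39.13 pos [ 403.5 -280.4  227.9] psi 1.672 tilt [-0. -0.] go [ 26.5 -41.6 -77.9] turn -0.002 w 51.2 gf 0.0 f [-0.5 -0.4 -0.3]
```

View pics/s7.png

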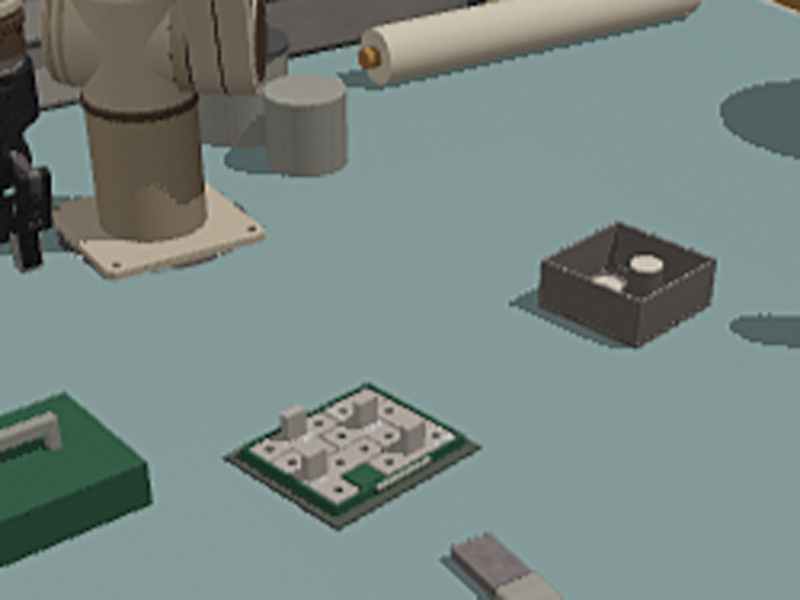

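All four brackets lie flat (tray at about 350,455) and both caps are in the bin (610,283 and 647,263). Next is the lid, so I'll look for it again.

```bash
python3 -m inch '[-60,60,60,0,0,0,60,-100,100,60,0,0,0,60,-100,130,60,0,0,0,60,-100,130,60,0,0,0,60,-100,130,60,0,0,0,60]'>/dev/null; python3 br.py lid; python3 br.py tray; python3 go.py 430 -322 150 1.67
```

```text
lid scene [ 0.4313 -0.323   0.1043] 0.0045
lid top [ 0.4293 -0.3204  0.106 ] 0.0184
lid mean [ 0.4303 -0.3217  0.1051]
tray scene [ 0.5231 -0.0474  0.2063] 1.9018
tray top [ 0.5168 -0.0416  0.2144] 1.4419
tray mean [ 0.52   -0.0445  0.2103]
t 39.95 pos [ 303.8 -151.4  287.3] psi 1.671 tilt [-0.001  0.   ] go [ 126.2 -170.6 -137.3] turn -0.001 w 51.3 gf 0.0 f [-0.  -0.7 -0.3]
```

```bash
python3 -m inch '[22,-29,-28,0,0,0,40,44,-58,-56,0,0,0,40,66,-87,-84,0,0,0,40,88,-116,-112,0,0,0,40,108,-145,-140,0,0,0.005,40,127,-170,-165,0,0,0.005,40,127,-170,-165,0,0,0.005,40,127,-170,-165,0,0,0.005,40]'>/dev/null; python3 go.py 431 -321.7 61 1.676
```

```text
t 40.62 pos [ 430.  -322.5  117.5] psi 1.674 tilt [-0.006  0.004] go [  1.    0.8 -56.5] turn 0.002 w 34.0 gf 0.0 f [-0.4  0.6 -0.3]
```

```bash
python3 -m inch '[0,0,-30,0,0,0,40,0,0,-59,0,0,0,40,0,0,-59,0,0,0,40,0,0,-59,0,0,0,40]'>/dev/null; python3 go.py 431 -321.7 61 1.676; python3 -m inch '[0,0,0,0,0,0,0,0,0,0,0,0,0,0,0,0,0,0,0,0,0,0,0,0,0,0,0,0,0,0,0,0,0,0,0,0,0,0,0,0,0,0]'; python3 -m inch '[0,0,20,0,0,0,0,0,0,50,0,0,0,0,0,0,80,0,0,0,0,0,0,80,0,0,0,0,0,0,80,0,0,0,0]'; python3 go.py 518 -43 140 1.792
```

```text
t 40.95 pos [ 428.8 -319.6   62.8] psi 1.677 tilt [-0.004  0.003] go [ 2.2 -2.1 -1.8] turn -0.001 w 34.4 gf 0.0 f [-0.3 -1.   0.2]
clock: 41.45
eef_pos: [0.4315, -0.3216, 0.0662]
tool_rot: [0.669, 0.744, 0.0, 0.002]
ft_force: [-1.2, 0.0, 6.5]
grip_width: 0.0107
grasp_force: 61.7
clock: 41.87
eef_pos: [0.4317, -0.3215, 0.1458]
tool_rot: [0.669, 0.744, 0.0, 0.002]
ft_force: [-0.2, 0.2, -3.8]
grip_width: 0.0099
grasp_force: 60.2
t 41.87 pos [ 431.7 -321.5  145.8] psi 1.677 tilt [ 0.004 -0.003] go [ 86.3 278.5  -5.8] turn 0.115 w 9.9 gf 60.2 f [-0.2  0.2 -3.8]
```

```bash
python3 -m inch '[12,38,0,0,0,0.02,0,24,76,0,0,0,0.04,0,36,114,0,0,0,0.06,0,47,152,0,0,0,0.08,0,59,190,0,0,0,0.1,0,71,228,0,0,0,0.115,0,86,278,0,0,0,0.115,0,86,278,0,0,0,0.115,0]'>/dev/null; python3 -m inch '[0,0,-15,0,0,0,0,0,0,-15,0,0,0,0,0,0,-15,0,0,0,0,0,0,-15,0,0,0,0]'>/dev/null
cat > holdlid.py <<'E'
import sys
from h import *
from scipy.spatial.transform import Rotation as Ro
o=bot.get_obs(); dz=o["eef_pos"][2]-.0655; ty=.221
TC={"scene":np.array([.5181,-.0448]),"top":np.array([.5172,-.0416])}
Q=Ro.from_quat(o["tool_rot"]).as_matrix(); R=np.array([[np.cos(ty),-np.sin(ty)],[np.sin(ty),np.cos(ty)]])
GB=[B(-16,16,-32,32,-70,4),B(-48,48,-85,85,-250,-50)]
for c in("scene","top"):
    im=bot.camera(c); cv2.imwrite(f"pics/lid_{c}.png",im)
    L=masks(c,"lid",TC[c],dz+.03,.08)
    if not L: print(c,"none"); continue
    g=np.zeros((420,560),np.uint8)
    for b in GB: cv2.fillConvexPoly(g,cv2.convexHull(np.round(proj(c,b@Q.T+o["eef_pos"])).astype(np.int32)),1)
    m=L[0]["mask"]&(g==0)
    for fy in (None,np.arctan2(Q[1,0],Q[0,0])-np.pi/2):
        p,e=fit("lid",[(c,m)],dz,TC[c],[ty],{c:g},fy)
        print(c,int(m.sum()),"err",round(e,4),"move world",((TC[c]-p[:2])*1000).round(1),"off in tray axes",(R.T@(p[:2]-TC[c])*1000).round(1),"yaw",round(p[2],3),"dz",round(dz*1000,1))
E
python3 holdlid.py; python3 go.py 518 -43.5 110 1.792
```

```text
scene 2417 err 0.0042 move world [1.  0.3] off in tray axes [-1.  -0.1] yaw 0.217 dz 62.4
scene 2417 err 0.0044 move world [1.2 0.2] off in tray axes [-1.2  0. ] yaw 0.173 dz 62.4
top 372 err 0.7057 move world [-4.5 -2.1] off in tray axes [4.9 1. ] yaw 0.301 dz 62.4
top 372 err 0.7204 move world [-2.2 -0.5] off in tray axes [ 2.2 -0. ] yaw 0.198 dz 62.4
t 43.07 pos [516.6 -43.5 129.3] psi 1.79 tilt [ 0.001 -0.   ] go [  1.4  -0.  -19.3] turn 0.002 w 10.2 gf 60.2 f [ 0.6  0.3 -4. ]
```

```bash
python3 -m inch '[1,0,-15,0,0,0,0,1,0,-30,0,0,0,0,1,0,-43,0,0,0,0,1,0,-43,0,0,0,0,1,0,-43,0,0,0,0]'; python3 holdlid.py; python3 go.py 518 -43.5 80 1.792
```

```text
clock: 43.48
eef_pos: [0.5168, -0.0431, 0.0857]
tool_rot: [0.625, 0.781, -0.0, -0.001]
ft_force: [-0.9, 0.0, -4.4]
grip_width: 0.0103
grasp_force: 60.2
scene 2358 err 0.0031 move world [-0.2  0.9] off in tray axes [ 0.  -0.9] yaw 0.217 dz 20.2
scene 2358 err 0.0033 move world [-0.2  0.6] off in tray axes [ 0.  -0.6] yaw 0.201 dz 20.2
top 256 err 1.1277 move world [-6.1 -1.6] off in tray axes [6.3 0.2] yaw 0.325 dz 20.2
top 256 err 1.1673 move world [-6.1 -1.4] off in tray axes [6.2 0. ] yaw 0.028 dz 20.2
t 43.68 pos [518.5 -42.9  87.1] psi 1.792 tilt [ 0.002 -0.   ] go [-0.5 -0.6 -7.1] turn 0.0 w 9.9 gf 60.2 f [ 0.6 -0.2 -4.5]
```

```bash
python3 go.py 518 -43.5 80 1.792; python3 holdlid.py | head -1; python3 go.py 518 -43.5 80 1.792
```

```text
t 43.68 pos [518.5 -42.9  87.1] psi 1.792 tilt [ 0.002 -0.   ] go [-0.5 -0.6 -7.1] turn 0.0 w 9.9 gf 60.2 f [ 0.6 -0.2 -4.5]
scene 2291 err 0.0098 move world [-1.8  0. ] off in tray axes [ 1.7 -0.4] yaw 0.241 dz 21.6
t 43.88 pos [517.8 -42.7  86.5] psi 1.792 tilt [ 0.001 -0.   ] go [ 0.2 -0.8 -6.5] turn 0.0 w 10.0 gf 60.2 f [-0.7 -0.5 -5.4]
```

```bash
python3 -m inch '[-0.5,0,-2,0,0,0,0,-0.5,0,-4,0,0,0,0,-0.5,0,-6,0,0,0,0,-0.5,0,-6,0,0,0,0,-0.5,0,-6,0,0,0,0]'; python3 -m inch '[0,0,-2,0,0,0,0,0,0,-4,0,0,0,0,0,0,-4,0,0,0,0,0,0,-4,0,0,0,0]'; python3 go.py 517.3 -43 69.5 1.792
```

```text
clock: 44.3
eef_pos: [0.5176, -0.0427, 0.0805]
tool_rot: [0.625, 0.781, 0.001, 0.001]
ft_force: [-0.6, 1.0, 1.2]
grip_width: 0.0103
grasp_force: 60.9
clock: 44.63
eef_pos: [0.5168, -0.0429, 0.0753]
tool_rot: [0.625, 0.781, -0.0, -0.0]
ft_force: [1.4, 0.4, -2.4]
grip_width: 0.01
grasp_force: 60.4
t 44.63 pos [516.8 -42.9  75.3] psi 1.792 tilt [-0. -0.] go [ 0.5 -0.1 -5.8] turn 0.0 w 10.0 gf 60.4 f [ 1.4  0.4 -2.4]
```

```bash
python3 -m inch '[0,0,-2,0,0,0,0,0,0,-3,0,0,0,0,0,0,-3,0,0,0,0,0,0,-3,0,0,0,0]'; python3 -m inch '[0,0,-1,0,0,0,0,0,0,-2,0,0,0,0,0,0,-2,0,0,0,0,0,0,-2,0,0,0,0]';python3 -m inch '[0,0,-1,0,0,0,0,0,0,-1,0,0,0,0,0,0,-1,0,0,0,0]'; python3 go.py 517.3 -43 69.5 1.792
```

```text
clock: 44.97
eef_pos: [0.5165, -0.0426, 0.0717]
tool_rot: [0.625, 0.781, -0.0, -0.001]
ft_force: [3.0, 0.0, -11.8]
grip_width: 0.0104
grasp_force: 59.3
clock: 45.3
eef_pos: [0.5171, -0.0425, 0.0709]
tool_rot: [0.625, 0.781, 0.0, 0.0]
ft_force: [3.4, 1.3, -7.3]
grip_width: 0.0102
grasp_force: 59.7
clock: 45.55
eef_pos: [0.5173, -0.0426, 0.0703]
tool_rot: [0.625, 0.781, 0.0, 0.0]
ft_force: [3.2, 2.0, -5.9]
grip_width: 0.0101
grasp_force: 60.1
t 45.55 pos [517.3 -42.6  70.3] psi 1.792 tilt [0.001 0.   ] go [-0.  -0.4 -0.8] turn -0.0 w 10.1 gf 60.1 f [ 3.2  2.  -5.9]
```

```bash
python3 -m inch '[0,0,-1,0,0,0,0,0,0,-2,0,0,0,0,0,0,-2,0,0,0,0]';python3 -m inch '[0,0,-1,0,0,0,0,0,0,-2,0,0,0,0,0,0,-2,0,0,0,0]'; python3 -m inch '[0,0,-1,0,0,0,0,0,0,-1.5,0,0,0,0,0,0,-1.5,0,0,0,0]'
```

```text
clock: 45.8
eef_pos: [0.5173, -0.0426, 0.0702]
tool_rot: [0.625, 0.781, 0.001, 0.001]
ft_force: [-1.2, 1.4, 9.4]
grip_width: 0.0097
grasp_force: 62.0
clock: 46.05
eef_pos: [0.5174, -0.0426, 0.0702]
tool_rot: [0.625, 0.781, 0.001, 0.001]
ft_force: [-6.8, 2.2, 22.2]
grip_width: 0.0103
grasp_force: 63.6
clock: 46.3
eef_pos: [0.5174, -0.0426, 0.0701]
tool_rot: [0.625, 0.781, 0.001, 0.002]
ft_force: [-10.6, 2.6, 31.7]
grip_width: 0.0102
grasp_force: 64.8
```

```bash
python3 -m inch '[0,0,4,0,0,0,0,0,0,5,0,0,0,0,0,0,5,0,0,0,20,0,0,5,0,0,0,40,0,0,5,0,0,0,40,0,0,5,0,0,0,40]'; python3 -m inch '[0,0,40,0,0,0,40,0,0,80,0,0,0,40,-30,20,110,0,0,0,40,-60,50,140,0,0,0,40,-90,80,170,0,0,0,40,-110,110,190,0,0,0,40,-120,140,200,0,0,0,40,-130,180,200,0,0,0,40]'>/dev/null;python3 -m inch '[-30,30,0,0,0,0,40,-60,60,0,0,0,0,40,-60,60,0,0,0,0,40]'>/dev/null
cat > chk.py <<'E'
from h import *
TC={"scene":np.array([.5181,-.0448]),"top":np.array([.5172,-.0416])}
for c in("scene","top"):
    im=bot.camera(c); cv2.imwrite(f"pics/fin_{c}.png",im)
    L=masks(c,"lid",TC[c],.03,.08)
    for dz in (0,.004,.009,.014):
        if L: p,e=fit("lid",[(c,L[0]["mask"])],dz,TC[c],[.221]); print(c,dz,"err",round(e,4),"off",((p[:2]-TC[c])*1000).round(1),"yaw",round(p[2],3))
im=cv2.imread("pics/fin_scene.png"); cv2.imwrite("pics/s8.png",cv2.resize(im[130:250,190:350],None,fx=5,fy=5,interpolation=cv2.INTER_CUBIC))
E
python3 chk.py; python3 go.py 300 200 200 1.79
```

```text
clock: 46.8
eef_pos: [0.5165, -0.0429, 0.069]
tool_rot: [0.625, 0.781, -0.0, -0.0]
ft_force: [0.3, -0.2, -0.2]
grip_width: 0.0343
grasp_force: 0.0
scene 0 err 0.0035 off [-4.9  3.2] yaw 0.233
scene 0.004 err 0.0048 off [-0.   0.1] yaw 0.212
scene 0.009 err 0.0074 off [ 5.4 -3.1] yaw 0.219
scene 0.014 err 0.0116 off [11.4 -7.1] yaw 0.236
top 0 err 0.004 off [-0.5  1.1] yaw 0.216
top 0.004 err 0.0048 off [-0.9  1.4] yaw 0.217
top 0.009 err 0.0059 off [-1.4  1.1] yaw 0.219
top 0.014 err 0.0073 off [-1.8  1.4] yaw 0.222
t 47.92 pos [331.3 183.9 267.8] psi 1.792 tilt [ 0.    -0.001] go [-31.3  16.1 -67.8] turn -0.002 w 34.4 gf 0.0 f [-0.9 -0.2  0.8]
```

View pics/s8.png

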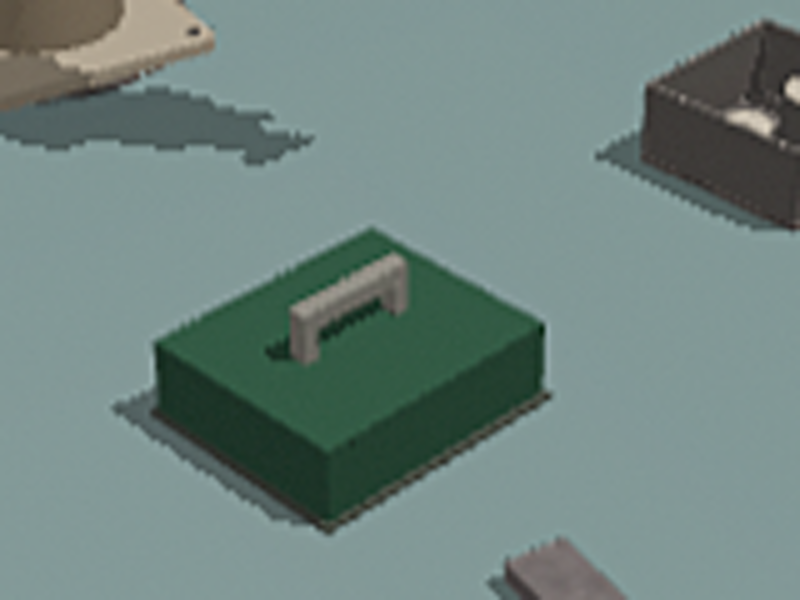

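The lid sits level and the ledge shows evenly along both near sides (corners at 155,410, 330,525 and 548,395). Both cameras agree with it being fully down, so I'm handing in.

```bash
python3 -m inch '[0,0,0,0,0,0,40,0,0,0,0,0,0,40,0,0,0,0,0,0,40]'>/dev/null; python3 -c "
from workcell import bot
print(bot.job_done())"
```

```text
the job is handed in; nothing more can be done
None
```

I handed the job in at about 48 s on the robot's clock: both caps are in the bin, all four brackets lie flat in their seats, and the cover is snapped down; the last camera checks agree, but the interface gave no verdict.

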